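# Click the dripper holder onto the pour-over stand and set the dripper in it

## Robot

A 7-joint arm with a two-finger parallel gripper is mounted at the origin on a cart in front of the work surface, level with it; the furniture and walls round the work are solid. World frame = base frame: x ahead of the robot, y to its left, z up, the work surface at z = 0. Lengths are in m, angles in rad, forces in N, time in s.
With the tool pointing down it reaches from about 0.425 to 0.875 m from the base axis. Payload 4.7 kg.
Tool frame: the origin (TCP) lies at the very end of the fingers, on their centre line; the grasp point (between the pads) lies 19 mm behind it; z points along the fingers, y is the line along which they close (so a half turn about z gives the same grasp; the last joint's range is limited). The gripper opens to 87 mm and grips with 3 to 60 N. Pads are 19 mm wide; open, the fingers measure 117 mm over their backs; the gripper's body (75 mm by 190 mm) begins 51 mm behind the grasp point.
Start: joints at [-1.171, 0.321, -0.07, 1.45, 0.023, 1.371, -0.057], TCP at [0.245, 0.602, 0.223] pointing down, gripper open.
Joint ranges: [-2.86, 2.86], [-0.3, 2.09], [-1.38, 1.24], [0.06, 2.45], [-1.56, 4.7], [0.09, 2.05], [-2.69, 2.69]. Speed limits (rad/s): [2.57, 2.57, 3.14, 3.14, 3.14, 3.14, 3.14].

## Interface

Orientations are given as a rotation vector (axis times angle).
In Python, from bench import ctrl, vision gives the robot as it stands.
- The arm moves only by the tool jog_arm, never from a script. Its argument "increments" is a list of rows, each an object of numbers: "tx", "ty", "tz": the shift along the tool's x, y, z in mm; "wx", "wy", "wz": the turn, a rotation vector about the tool's x, y, z in rad; "gripper": the opening, from 0 (shut) to 1 (fully open). In form: [{"tx": .., "ty": .., "tz": .., "wx": .., "wy": .., "wz": .., "gripper": ..}, ...]. A call has exactly 5 rows; each row is the pose to reach, as a shift and turn from the pose commanded when the call began, along the tool's axes at that moment; what a row does not reach only later rows make up. A row lasts 1/12 s, in which the tool goes at most 41.7 mm and 7.16 degrees, less where a joint would pass 70% of its speed; a pose out of reach is approached as far as the arm can. A call with a gripper value outside its range is refused whole. The fingers move at their own pace and stop on an object; "grip_force" is the grip in N (left out, the last holds). Time passes only in rows, so rows that repeat a pose let the fingers close, or fill a call up. It gives the time, the measured TCP pose, the force, the opening and the grip force at its end, in the units of the state.
- ctrl.get_state(): the state, without advancing time (a new reading comes with each control period).
- vision.get_image(name): name is "side" or "top"; returns a dict with "color" (400x640x3 uint8, blue, green, red), "fx", "fy", "cx", "cy" (pixels), "extrinsics" (4x4, takes a point from world to camera coordinates). Camera axes: x right, y down, z forward; pixel columns grow to the right and rows downward; lengths in m; the calibration is good to about 2 mm. A picture is of the moment at which its call begins. There is no depth.
- ctrl.close_job(): hands the job in; it is judged then, once.
Trained networks look in the newest picture that a camera, given by its name, has taken for a name from the list of things; names that differ only in an ending like _2 or _b are one class to them, and where a whole thing is asked for, a point or a joint stands for the part that bears it (a point fixed in the world has none). Each returns a list of dicts, best first, with "conf" (0 to 1); they miss things now and then, are a little off and sometimes report something else, mostly with a low value. They report only what shows in the picture. A call takes as long as a camera call.
- vision.spot_in(camera, thing): "bbox" ([left, top, right, bottom] in pixels, round what is visible of it).
The state is a dict: "time": time; "joint_positions": joint angles; "qd": joint speeds; "joint_torque": joint torques, N m; "position": TCP position; "tool_rot": TCP orientation; "ft_force": force on the tool from outside, world axes, zero at the start; "torque": the same for the moment, N m; "grip_width": opening from 0.0 (shut) to 1.0 (fully open); "grip_force": force on a finger pad.
Only numpy, scipy, OpenCV 4.12 (cv2) and the standard library are available. Lean on these libraries where they do the work, as an engineer would, in place of code of your own. Each camera call takes 0.05 s, during which the arm holds its last target. There are 200 camera calls.

## Task

Get the pour-over coffee stand ready over the mug: slide the loose holder's collar down onto the steel rod with its ring over the mug, and push until you feel its sprung balls click into the rod's groove, gently and without forcing them past it. Then set the white dripper into the ring so that it sits level, let go, and leave the mug and the things around standing as they are.

Things in the scene. Friction and masses are not known exactly. Their poses are not given: they have to be found in the camera images.
- stand: fixed pour-over stand: dark walnut base 190 x 110 x 16 mm, on it a round steel drip plate (88 mm wide, top at z = 18 mm, its middle at x = -85 mm), and an upright steel rod. Origin on the rod's axis at worktop level, z up, -x from the rod towards the drip plate.
- rod_foot (a point): top of the dark clamp foot (27 mm wide) that holds the rod, 44 mm above the worktop, on the rod's axis. The rod, 16 mm thick, is clamped at a height that differs and is not measured: its top is 182 to 210 mm above the worktop. The top 12 mm taper to a 5 mm blunt tip. One groove runs right round it, 40 mm below its top, with a square lower shoulder and a sloped upper flank.
- holder: loose black plastic holder, about 140 g, lying flat on the worktop: an upright collar 36 mm tall, 32 mm wide, with a 17.4 mm bore for the rod, and from its foot a flat arm (15 mm wide, 8 mm thick) to a ring. Origin on the bore's axis at the collar's underside, z up, -x towards the ring, whose middle is 85 mm away. Bosses 13 mm thick with brass caps reach to x = +25 and -25 mm, 18 mm up.
- collar (a point): point on the bore's axis 26 mm above the holder's underside (10 mm below the collar's top), good height to grip. Flat grips, 26 mm long and 32 mm tall, on the collar's +y and -y sides are 34 mm apart over their faces. Any turn round the rod clicks alike; once the balls are in the groove, the rod's top is 22 mm above the collar's top (58 mm above the holder's underside).
- ball_back (a joint): one of two opposed sprung balls in the bore, 18 mm above the holder's underside, this one at +x. Travel in m: 0 = out, as in the groove; about 0.0025 on the full rod. Pushing down takes 4 to 8 N over the rod's tapered tip, then 0 to 4 N of drag for about 20 mm; then the balls snap out, pulling the holder down with up to 10 N: the click.
- ball_front (a joint): the other ball, at -x, alike. After the click the groove's square shoulder resists: press to 10 to 15 N and stop; from about 22 N it is too hard, near 28 N the balls are forced past. Let go there, the holder hangs on the balls and carries the dripper. Upwards it comes out at about 10 N.
- ring (a point): middle of the holder's ring, at the level of its upper face, 8 mm above the holder's underside; the ring is 8 mm thick, 72 mm outside, with a hole 52 mm wide. Axes as the holder's.
- dripper: loose white ceramic coffee dripper, about 200 g, standing on the worktop: a round foot 44 mm wide and 12 mm high that drops into the ring's hole, on it a flange 80 mm wide that rests on the ring (its underside 12 mm above the foot's), and an open cone up to a rim 93 mm wide at 76 mm. Origin at the centre of the foot's underside, z up. In the ring the origin lies 12 mm below point ring.
- ear (a point): top edge of the dripper's ear-shaped handle, a flat upright tab 12 mm thick across y, from x = -45 to -77 mm (this point at x = -62 mm) and from 26 to 68 mm above the dripper's underside; pinch it across y, from above.
- mug: loose white mug standing on the drip plate, 82 mm wide, 91 mm tall, handle towards its -y (to the front). Origin at the middle of its underside, measured over body and handle.
- mug_mouth (a point): middle of the mug's mouth, 91 mm above its underside.
- tumbler: clear drinking glass, 85 mm wide, 88 mm tall, at the far left; bystander. Origin at the centre of its underside.
- honey_jar: honey jar with a silver lid, 65 mm wide, 88 mm tall, behind the stand; bystander. Origin at the centre of its underside.

How it is judged:
On the way, in this order (a step that is already met when the one before it is completed fails the run):
1. the holder's collar is on the rod, its ring over the mug, and its balls have clicked into the groove (value of joint each of ball_back, ball_front below 0.001 m and horizontal distance between holder and stand below 0.004 m and z of holder in the frame of stand between 0.119 and 0.155 m and angle between holder's own z axis and vertical below 0.09 rad and horizontal distance between ring and mug_mouth below 0.02 m), for 0.2 s.
2. the dripper's foot sits in the ring of the clicked-in holder (all of step 1 and horizontal distance between dripper and ring below 0.007 m and z of dripper in the frame of ring between -0.0145 and -0.009 m and angle between dripper's own z axis and vertical below 0.12 rad), for 0.2 s.
At the end, for the whole second after the job is handed in: Balls out in the groove (under 1 mm pushed in), collar on the rod within 4 mm, holder level within 5 degrees, ring within 20 mm of above the mug's middle; dripper's foot down in the ring within 7 mm of its middle, level within 7 degrees; released, at rest; mug upright, within 20 mm of its start (all of step 2 and linear speed of each of dripper, holder below 0.02 m/s and angle between mug's own z axis and vertical below 0.1 rad and distance of mug from where it was at the start of the episode below 0.02 m); the robot touches nothing.
It fails at once if the holder is pressed against the stand too hard, over 38 N in all contacts together (contact force between holder and stand above 38 N).
It fails at once if the mug is tipped or pushed away (angle between mug's own z axis and vertical above 0.35 rad or distance of mug from where it was at the start of the episode above 0.03 m).
It fails at once if the glass or the honey jar is knocked about (distance of any of tumbler, honey_jar from where it was at the start of the episode above 0.03 m).
It also fails if it takes over 72 s, if anything falls off the work surface, if the arm or the gripper's body presses on something with over 40 N, if the wrist force passes 120 N, or if a joint passes its speed limit or range.

## Working session

There is one attempt and no reset: what is moved stays moved. The work goes in short steps, Python scripts to look and compute and a tool call to move; the robot and the scene stay as the last step left them, time stands still between calls to the robot, and variables do not carry over. Pictures are saved under pics/ and viewed, at most 11 in all, crops included, and the job is handed in when it is done.

Besides the shell and the picture viewer there is one more tool, called after ">>>" as name([rows], argument=value, ...), one row to a line, values as JSON. jog_arm: Moves the arm, as the interface text tells. Its arguments: {"type":"object","properties":{"increments":{"type":"array"},"grip_force":{"type":"number"}},"required":["increments"]}

```bash
mkdir -p pics; ls; python3 - <<'E'
from bench import ctrl, vision
import cv2,numpy as np
np.set_printoptions(precision=4,suppress=True)
for c in("side","top"):
    d=vision.get_image(c); cv2.imwrite(f"pics/{c}0.png",d["color"])
    print(c,d["fx"],d["fy"],d["cx"],d["cy"]);print(np.array(d["extrinsics"]))
    for t in("stand","holder","dripper","mug","tumbler","honey_jar"):
        print(t,[(np.round(r["bbox"],1).tolist(),round(r["conf"],2)) for r in vision.spot_in(c,t)[:2]])
s=ctrl.get_state();print({k:np.round(v,3).tolist() for k,v in s.items()})
E
```

```text
pics
side 457.19282116184604 457.19282116184604 315.0427371045603 197.03877919531678
[[ 0.9546 -0.2978  0.0005 -0.4554]
 [-0.1133 -0.3647 -0.9242  0.2456]
 [ 0.2754  0.8822 -0.3819  0.8879]
 [ 0.      0.      0.      1.    ]]
stand []
holder [([260.7, 189.9, 307.7, 214.4], 0.49)]
dripper [([300.5, 256.6, 361.9, 301.7], 0.75)]
mug [([268.2, 193.4, 311.5, 242.0], 0.83)]
tumbler [([246.0, 159.5, 272.7, 188.9], 0.58), ([272.4, 173.5, 346.9, 252.7], 0.55)]
honey_jar [([351.1, 193.4, 377.5, 230.0], 0.65)]
top 426.81969941894164 426.81969941894164 319.94332881535615 204.69796820164126
[[-0.0161 -0.9998 -0.0127  0.2869]
 [-0.9971  0.017  -0.0743  0.5767]
 [ 0.0745  0.0115 -0.9972  1.5006]
 [ 0.      0.      0.      1.    ]]
stand [([325.9, 196.5, 358.0, 249.2], 0.8)]
holder [([270.6, 207.5, 293.8, 245.5], 0.62)]
dripper [([400.1, 210.5, 433.3, 247.5], 0.71), ([202.1, 222.7, 226.6, 248.6], 0.31)]
mug [([330.7, 219.2, 353.3, 253.6], 0.8)]
tumbler [([200.1, 224.7, 227.6, 249.1], 0.63)]
honey_jar []
{'time': 0.7, 'joint_positions': [-1.171, 0.321, -0.07, 1.45, 0.023, 1.371, -0.057], 'qd': [-0.0, -0.0, 0.002, -0.0, -0.001, 0.0, 0.002], 'joint_torque': [-0.001, -49.094, -0.403, -31.271, -0.064, 0.033, 0.0], 'position': [0.245, 0.602, 0.223], 'tool_rot': [0.602, 3.083, 0.0], 'ft_force': [0.08, -0.089, -0.074], 'torque': [0.043, 0.004, 0.021], 'grip_force': 0.0, 'grip_width': 0.998}
```

```bash
python3 - <<'E'
import cv2,numpy as np
a=cv2.imread("pics/top0.png")[180:280,190:450]; cv2.imwrite("pics/topc.png",cv2.resize(a,None,fx=3,fy=3,interpolation=2))
b=cv2.imread("pics/side0.png")[130:310,220:440]; cv2.imwrite("pics/sidec.png",cv2.resize(b,None,fx=3,fy=3,interpolation=2))
E
```

```text
(no output)
```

View pics/topc.png

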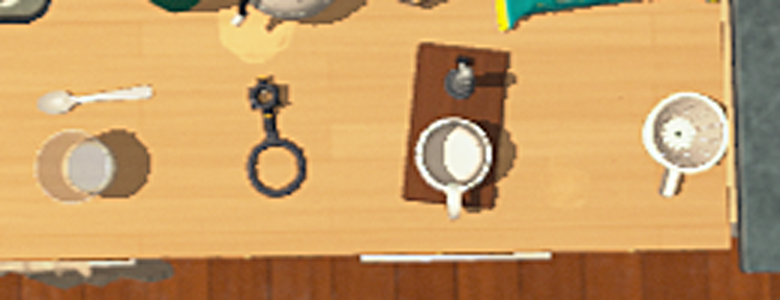

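View pics/sidec.png

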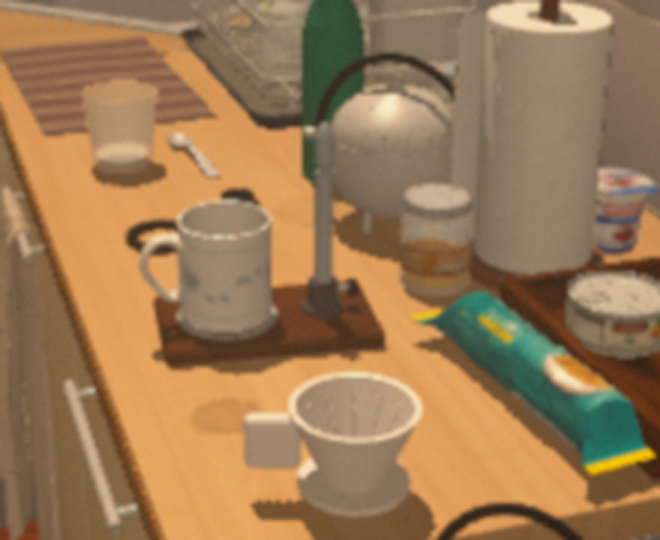

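```bash
cat > h.py <<'E'
import numpy as np
from bench import ctrl, vision
np.set_printoptions(precision=4,suppress=True)
C={"side":(457.1928,315.0427,197.0388,np.array([[0.9546,-0.2978,0.0005,-0.4554],[-0.1133,-0.3647,-0.9242,0.2456],[0.2754,0.8822,-0.3819,0.8879]])),
"top":(426.8197,319.9433,204.698,np.array([[-0.0161,-0.9998,-0.0127,0.2869],[-0.9971,0.017,-0.0743,0.5767],[0.0745,0.0115,-0.9972,1.5006]]))}
def ray(c,u,v):
    f,cx,cy,E=C[c];R=E[:,:3];return -R.T@E[:,3],R.T@np.array([(u-cx)/f,(v-cy)/f,1])
def atz(c,u,v,z):
    o,d=ray(c,u,v);return o+d*(z-o[2])/d[2]
def proj(c,p):
    f,cx,cy,E=C[c];q=E[:,:3]@np.asarray(p)+E[:,3];return f*q[0]/q[2]+cx,f*q[1]/q[2]+cy
E
python3 - <<'E'
from h import *
import cv2
T=lambda x,y:(190+(x+.5)/3-.5,180+(y+.5)/3-.5); S=lambda x,y:(220+(x+.5)/3-.5,130+(y+.5)/3-.5)
for n,p,z in(("collar",(267,94),.036),("ring",(277,166),.008),("foot",(460,82),.044),("tip196",(465,63),.196),("mugmouth",(454,155),.109),("dripper",(686,132),.076),("eartip",(670,190),.06),("baseTL",(418,43),.016),("baseTR",(509,51),.016),("baseBL",(404,199),.016),("baseBR",(494,208),.016),("dripfootcentre",(680,133),.012)):
    print(n,atz("top",*T(*p),z))
print("side: foot",atz("side",*S(323,287),.044),"mugmouth",atz("side",*S(225,219),.109),"drip",atz("side",*S(355,408),.076),"ring",atz("side",*S(155,236),.008),"collar",atz("side",*S(238,195),.036))
f=atz("top",*T(460,82),.044)
for z in(.18,.19,.2,.21):print(z,proj("side",[f[0],f[1],z]),S(323,126))
a=cv2.imread("pics/top0.png");s=cv2.imread("pics/side0.png")
A=np.vstack([cv2.resize(a[195:250,262:302],None,fx=7,fy=7,interpolation=2),]);B=cv2.resize(a[190:245,325:365],None,fx=7,fy=7,interpolation=2);D=cv2.resize(a[200:255,395:435],None,fx=6.5,fy=7,interpolation=2)
cv2.imwrite("pics/z.png",np.hstack([A,B]));
cv2.imwrite("pics/z2.png",cv2.resize(s[160:250,255:345],None,fx=6,fy=6,interpolation=2))
E
```

```text
collar [0.5605 0.4237 0.036 ]
ring [0.4757 0.4155 0.008 ]
foot [0.5703 0.1961 0.044 ]
tip196 [0.5799 0.1969 0.196 ]
mugmouth [0.4843 0.2072 0.109 ]
dripper [ 0.5066 -0.0592  0.076 ]
eartip [ 0.4406 -0.0421  0.06  ]
baseTL [0.6199 0.2442 0.016 ]
baseTR [0.6084 0.1356 0.016 ]
baseBL [0.4342 0.2641 0.016 ]
baseBR [0.4219 0.1576 0.016 ]
dripfootcentre [ 0.5072 -0.066   0.012 ]
side: foot [0.5678 0.1837 0.044 ] mugmouth [0.4872 0.2066 0.109 ] drip [ 0.5065 -0.0641  0.076 ] ring [0.4681 0.4143 0.008 ] collar [0.559  0.4285 0.036 ]
0.18 (np.float64(327.26831675660907), np.float64(174.40638559050808)) (327.3333333333333, 171.66666666666666)
0.19 (np.float64(327.31107518747376), np.float64(170.64193532964438)) (327.3333333333333, 171.66666666666666)
0.2 (np.float64(327.354119702557), np.float64(166.85229822751057)) (327.3333333333333, 171.66666666666666)
0.21 (np.float64(327.3974531826555), np.float64(163.0372206589018)) (327.3333333333333, 171.66666666666666)
```

View pics/z.png

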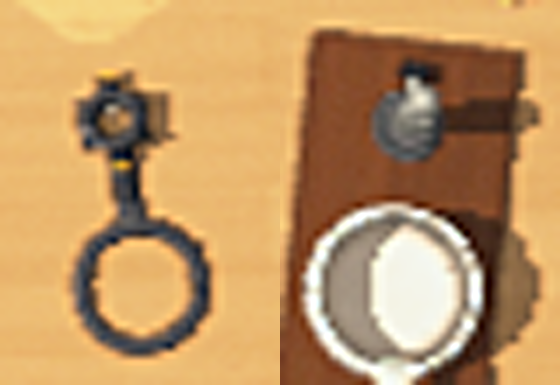

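View pics/z2.png

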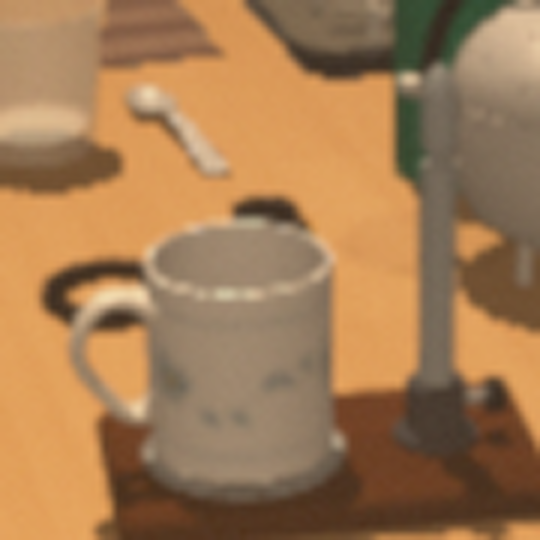

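View pics/side0.png

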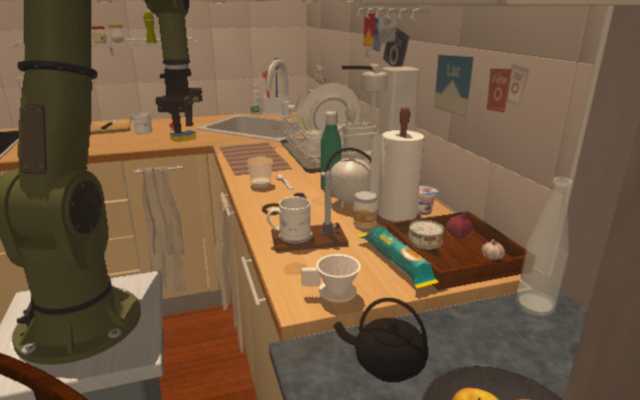

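```bash
python3 - <<'E'
from h import *
Z=lambda x,y,ox,oy:(ox+(x+.5)/7-.5,oy+(y+.5)/7-.5)
c=atz("top",*Z(114,118,262,195),.036);r=atz("top",*Z(144,286,262,195),.008)
f=atz("top",*Z(127,131,325,190),.044);m=atz("top",*Z(394-280,292,325,190),.109)
print("collar",c,"ring",r,np.hypot(*(c-r)[:2]),"ang",np.arctan2(*(c-r)[1::-1]));print("foot",f,"mug",m,np.hypot(*(f-m)[:2]),np.arctan2(*(f-m)[1::-1]))
for z in(.044,.18,.19,.2):
  p=proj("top",[f[0],f[1],z]);print(z,((p[0]-325+.5)*7+280,(p[1]-190+.5)*7), proj("side",[f[0],f[1],z]))
E
```

```text
collar [0.5591 0.4266 0.036 ] ring [0.4742 0.415  0.008 ] 0.08566872533455692 ang 0.1352721966158102
foot [0.5658 0.1972 0.044 ] mug [0.4844 0.2077 0.109 ] 0.08204519689354334 -0.12812233469575715
0.044 (np.float64(407.4906376380526), np.float64(131.47969491977236)) (np.float64(324.9515323317107), np.float64(223.27509414049646))
0.18 (np.float64(419.541379957282), np.float64(111.86283850647482)) (np.float64(325.42652330762866), np.float64(174.44552279716137))
0.19 (np.float64(420.5226325177095), np.float64(110.26550200444257)) (np.float64(325.46314969084654), np.float64(170.68029212319323))
0.2 (np.float64(421.51842905700056), np.float64(108.64449001940056)) (np.float64(325.50002119003466), np.float64(166.88986326996846))
```

```bash
cat >> h.py <<'E'
from scipy.spatial.transform import Rotation as Ro
def to(x,y,z,yaw):
    "yaw: world angle (deg) of tool y, tool straight down"
    s=ctrl.get_state();p=np.array(s["position"]);R=Ro.from_rotvec(s["tool_rot"])
    a=np.radians(yaw);Y=[np.cos(a),np.sin(a),0];Z=[0,0,-1];G=Ro.from_matrix(np.array([np.cross(Y,Z),Y,Z]).T)
    print("t",s["time"],"p",p,"F",np.round(s["ft_force"],1),"grip",s["grip_width"],s["grip_force"])
    print("shift mm",R.inv().apply(np.array([x,y,z])-p)*1000,"turn",(R.inv()*G).as_rotvec())
E
python3 -c "
from h import *
to(.559,.4255,.12,97)
print(atz('side',390,378,0),atz('side',340,325,.05),atz('side',392,298,.13))"
```

```text
t 0.7 p [0.2446 0.6022 0.2226] F [ 0.1 -0.1 -0.1] grip 0.9978888137177048 0.0
shift mm [-357.7703  -45.4678  102.5992] turn [ 0.0001  0.0001 -0.5079]
[ 0.5112 -0.3074  0.    ] [ 0.4564 -0.2136  0.05  ] [ 0.5241 -0.2697  0.13  ]
```

>>> jog_arm([
  {"tx": -35,"ty": -4,"tz": 10,"wz": -0.08},
  {"tx": -75,"ty": -10,"tz": 20,"wz": -0.2},
  {"tx": -115,"ty": -15,"tz": 30,"wz": -0.3},
  {"tx": -154,"ty": -20,"tz": 40,"wz": -0.4},
  {"tx": -190,"ty": -25,"tz": 50,"wz": -0.508},
])

```text
validation failed for argument at $.in...
```

```bash
python3 -c "
from h import *
to(.559,.4255,.12,97)"
```

```text
t 0.7 p [0.2446 0.6022 0.2226] F [ 0.1 -0.1 -0.1] grip 0.9978888137177048 0.0
shift mm [-357.7703  -45.4678  102.5992] turn [ 0.0001  0.0001 -0.5079]
```

>>> jog_arm([
  {"tx": -35,"ty": -4,"tz": 10,"wx": 0,"wy": 0,"wz": -0.08,"gripper": 1},
  {"tx": -75,"ty": -10,"tz": 20,"wx": 0,"wy": 0,"wz": -0.2,"gripper": 1},
  {"tx": -115,"ty": -15,"tz": 30,"wx": 0,"wy": 0,"wz": -0.3,"gripper": 1},
  {"tx": -154,"ty": -20,"tz": 40,"wx": 0,"wy": 0,"wz": -0.4,"gripper": 1},
  {"tx": -190,"ty": -25,"tz": 50,"wx": 0,"wy": 0,"wz": -0.508,"gripper": 1},
], grip_force=30)

```text
time: 1.12
position: [0.4135, 0.506, 0.1724]
tool_rot: [-0.198, 3.134, 0.0]
ft_force: [0.2, 0.3, -0.5]
grip_width: 1.002
grip_force: 0.0
```

```bash
python3 -c "
from h import *
to(.559,.4255,.10,97)"
```

```text
t 1.1167 p [0.4135 0.506  0.1724] F [ 0.2  0.3 -0.5] grip 1.0020353411642557 0.0
shift mm [-134.1045  -98.2067   72.537 ] turn [-0.0001  0.0011  0.0043]
```

>>> jog_arm([
  {"tx": -30,"ty": -22,"tz": 10,"wx": 0,"wy": 0,"wz": 0,"gripper": 1},
  {"tx": -60,"ty": -44,"tz": 22,"wx": 0,"wy": 0,"wz": 0,"gripper": 1},
  {"tx": -90,"ty": -66,"tz": 36,"wx": 0,"wy": 0,"wz": 0,"gripper": 1},
  {"tx": -118,"ty": -86,"tz": 55,"wx": 0,"wy": 0,"wz": 0,"gripper": 1},
  {"tx": -134,"ty": -98,"tz": 72,"wx": 0,"wy": 0,"wz": 0,"gripper": 1},
])

```text
time: 1.53
position: [0.561, 0.4225, 0.1]
tool_rot: [-0.184, 3.133, -0.003]
ft_force: [0.6, -0.2, 0.0]
grip_width: 1.0
grip_force: 0.0
```

```bash
python3 - <<'E'
from h import *
import cv2
to(.559,.4255,.008,97)
d=vision.get_image("side");s=d["color"];cv2.imwrite("pics/side1.png",s);a=vision.get_image("top")["color"]
cv2.imwrite("pics/v1.png",np.hstack([cv2.resize(s[150:250,230:330],(400,400),interpolation=2),cv2.resize(a[180:260,240:320],(400,400),interpolation=2)]))
E
```

```text
t 1.5333 p [0.561  0.4225 0.1   ] F [ 0.6 -0.2  0. ] grip 1.0001803610976794 0.0
shift mm [ 1.9196  3.4199 91.9715] turn [-0.002   0.0029 -0.0049]
```

View pics/v1.png

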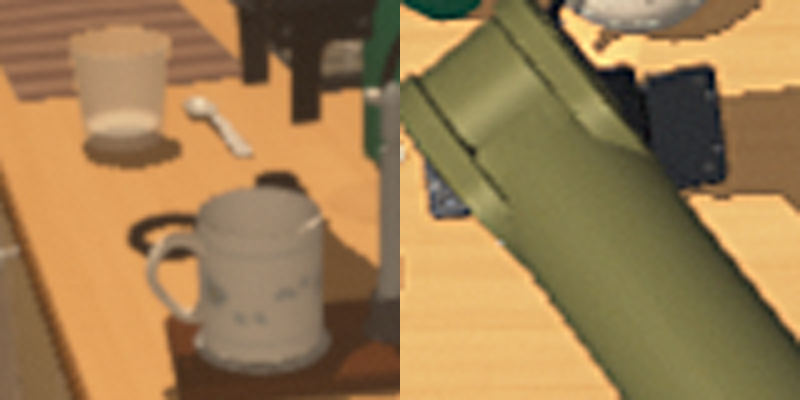

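>>> jog_arm([
  {"tx": 2,"ty": 3,"tz": 22,"wx": 0,"wy": 0,"wz": 0,"gripper": 1},
  {"tx": 2,"ty": 3,"tz": 46,"wx": 0,"wy": 0,"wz": 0,"gripper": 1},
  {"tx": 2,"ty": 3,"tz": 70,"wx": 0,"wy": 0,"wz": 0,"gripper": 1},
  {"tx": 2,"ty": 3,"tz": 85,"wx": 0,"wy": 0,"wz": 0,"gripper": 1},
  {"tx": 2,"ty": 3,"tz": 91,"wx": 0,"wy": 0,"wz": 0,"gripper": 0.8},
])

```text
time: 2.05
position: [0.5516, 0.4292, 0.0069]
tool_rot: [0.193, -3.132, 0.003]
ft_force: [-0.1, 0.5, 0.2]
grip_width: 0.969
grip_force: 0.0
```

>>> jog_arm([
  {"tx": 0,"ty": 0,"tz": 0,"wx": 0,"wy": 0,"wz": 0,"gripper": 0.3},
  {"tx": 0,"ty": 0,"tz": 0,"wx": 0,"wy": 0,"wz": 0,"gripper": 0.3},
  {"tx": 0,"ty": 0,"tz": 0,"wx": 0,"wy": 0,"wz": 0,"gripper": 0.2},
  {"tx": 0,"ty": 0,"tz": 0,"wx": 0,"wy": 0,"wz": 0,"gripper": 0.2},
  {"tx": 0,"ty": 0,"tz": 0,"wx": 0,"wy": 0,"wz": 0,"gripper": 0.2},
])

```text
time: 2.47
position: [0.5546, 0.43, 0.0111]
tool_rot: [-0.192, 3.134, 0.002]
ft_force: [-0.9, 0.8, -0.7]
grip_width: 0.632
grip_force: 0.0
```

```bash
python3 -c "
from h import *
to(.559,.4258,.009,97)"
```

```text
t 2.4667 p [0.5546 0.43   0.0111] F [-0.9  0.8 -0.7] grip 0.6316043543079928 0.0
shift mm [-3.8306 -4.737   2.1422] turn [0.0013 0.002  0.    ]
```

>>> jog_arm([
  {"tx": -4,"ty": -5,"tz": 2,"wx": 0,"wy": 0,"wz": 0,"gripper": 0.63},
  {"tx": -4,"ty": -5,"tz": 2,"wx": 0,"wy": 0,"wz": 0,"gripper": 0.63},
  {"tx": -4,"ty": -5,"tz": 2,"wx": 0,"wy": 0,"wz": 0,"gripper": 0.63},
  {"tx": -4,"ty": -5,"tz": 2,"wx": 0,"wy": 0,"wz": 0,"gripper": 0.63},
  {"tx": -4,"ty": -5,"tz": 2,"wx": 0,"wy": 0,"wz": 0,"gripper": 0.63},
])

```text
time: 2.88
position: [0.5584, 0.425, 0.0076]
tool_rot: [0.192, -3.136, -0.0]
ft_force: [0.8, -0.3, 0.2]
grip_width: 0.631
grip_force: 0.0
```

```bash
python3 -c "
from h import *
to(.559,.4258,.009,97)"
```

```text
t 2.8833 p [0.5584 0.425  0.0076] F [ 0.8 -0.3  0.2] grip 0.6306338775766973 0.0
shift mm [-0.7331  0.7486 -1.4429] turn [ 0.0002 -0.0001 -0.    ]
```

>>> jog_arm([
  {"tx": 0,"ty": 0,"tz": 0,"wx": 0,"wy": 0,"wz": 0,"gripper": 0.45},
  {"tx": 0,"ty": 0,"tz": 0,"wx": 0,"wy": 0,"wz": 0,"gripper": 0.3},
  {"tx": 0,"ty": 0,"tz": 0,"wx": 0,"wy": 0,"wz": 0,"gripper": 0.3},
  {"tx": 0,"ty": 0,"tz": 0,"wx": 0,"wy": 0,"wz": 0,"gripper": 0.3},
  {"tx": 0,"ty": 0,"tz": 0,"wx": 0,"wy": 0,"wz": 0,"gripper": 0.3},
], grip_force=45)

```text
time: 3.3
position: [0.5584, 0.4252, 0.0076]
tool_rot: [-0.192, 3.135, 0.001]
ft_force: [-0.4, 0.6, -0.7]
grip_width: 0.388
grip_force: 44.9
```

>>> jog_arm([
  {"tx": 0,"ty": 0,"tz": 0,"wx": 0,"wy": 0,"wz": 0,"gripper": 0.2},
  {"tx": 0,"ty": 0,"tz": 0,"wx": 0,"wy": 0,"wz": 0,"gripper": 0.2},
  {"tx": 0,"ty": 0,"tz": 0,"wx": 0,"wy": 0,"wz": 0,"gripper": 0.2},
  {"tx": 0,"ty": 0,"tz": -3,"wx": 0,"wy": 0,"wz": 0,"gripper": 0.2},
  {"tx": 0,"ty": 0,"tz": -10,"wx": 0,"wy": 0,"wz": 0,"gripper": 0.2},
])

```text
time: 3.72
position: [0.5574, 0.4238, 0.0163]
tool_rot: [0.192, -3.133, 0.003]
ft_force: [0.0, -0.3, -1.9]
grip_width: 0.388
grip_force: 44.9
```

>>> jog_arm([
  {"tx": 0,"ty": 0,"tz": -35,"wx": 0,"wy": 0,"wz": 0,"gripper": 0.2},
  {"tx": 0,"ty": 0,"tz": -75,"wx": 0,"wy": 0,"wz": 0,"gripper": 0.2},
  {"tx": 0,"ty": 0,"tz": -115,"wx": 0,"wy": 0,"wz": 0,"gripper": 0.2},
  {"tx": 0,"ty": 0,"tz": -155,"wx": 0,"wy": 0,"wz": 0,"gripper": 0.2},
  {"tx": 0,"ty": -20,"tz": -190,"wx": 0,"wy": 0,"wz": 0,"gripper": 0.2},
])

```text
time: 4.13
position: [0.5585, 0.41, 0.2108]
tool_rot: [-0.201, 3.135, 0.008]
ft_force: [0.1, 1.7, -2.3]
grip_width: 0.387
grip_force: 44.9
```

>>> jog_arm([
  {"tx": 0,"ty": -25,"tz": -25,"wx": 0,"wy": 0,"wz": 0,"gripper": 0.2},
  {"tx": 0,"ty": -55,"tz": -35,"wx": 0,"wy": 0,"wz": 0.06,"gripper": 0.2},
  {"tx": 0,"ty": -90,"tz": -35,"wx": 0,"wy": 0,"wz": 0.14,"gripper": 0.2},
  {"tx": 0,"ty": -120,"tz": -35,"wx": 0,"wy": 0,"wz": 0.2,"gripper": 0.2},
  {"tx": 0,"ty": -140,"tz": -35,"wx": 0,"wy": 0,"wz": 0.25,"gripper": 0.2},
])

```text
time: 4.55
position: [0.5789, 0.2614, 0.2437]
tool_rot: [0.212, 3.133, -0.002]
ft_force: [0.6, -0.4, -2.0]
grip_width: 0.39
grip_force: 44.9
```

```bash
python3 -c "
from h import *
to(.5695,.1965,.245,82.5)"
```

```text
t 4.55 p [0.5789 0.2614 0.2437] F [ 0.6 -0.4 -2. ] grip 0.3900251077218335 44.93897966109216
shift mm [  0.5861 -65.5706  -1.2197] turn [-0.0013  0.0017 -0.0041]
```

>>> jog_arm([
  {"tx": 0,"ty": -25,"tz": 0,"wx": 0,"wy": 0,"wz": 0,"gripper": 0.2},
  {"tx": 0,"ty": -48,"tz": 0,"wx": 0,"wy": 0,"wz": 0,"gripper": 0.2},
  {"tx": 0.5,"ty": -60,"tz": 0,"wx": 0,"wy": 0,"wz": 0,"gripper": 0.2},
  {"tx": 0.5,"ty": -65,"tz": 0,"wx": 0,"wy": 0,"wz": 0,"gripper": 0.2},
  {"tx": 0.5,"ty": -65,"tz": 0,"wx": 0,"wy": 0,"wz": 0,"gripper": 0.2},
])

```text
time: 4.97
position: [0.5692, 0.2012, 0.2428]
tool_rot: [0.203, 3.135, 0.001]
ft_force: [0.2, 0.5, -2.5]
grip_width: 0.39
grip_force: 44.9
```

>>> jog_arm([
  {"tx": 0,"ty": 0,"tz": 0,"wx": 0,"wy": 0,"wz": 0,"gripper": 0.2},
  {"tx": 0,"ty": 0,"tz": 0,"wx": 0,"wy": 0,"wz": 0,"gripper": 0.2},
  {"tx": 0,"ty": 0,"tz": 0,"wx": 0,"wy": 0,"wz": 0,"gripper": 0.2},
  {"tx": 0,"ty": 0,"tz": 0,"wx": 0,"wy": 0,"wz": 0,"gripper": 0.2},
  {"tx": 0,"ty": 0,"tz": 0,"wx": 0,"wy": 0,"wz": 0,"gripper": 0.2},
])

```text
time: 5.38
position: [0.569, 0.2025, 0.2424]
tool_rot: [-0.199, -3.135, -0.0]
ft_force: [-0.1, 0.1, -2.8]
grip_width: 0.388
grip_force: 44.9
```

```bash
python3 - <<'E'
from h import *
import cv2
to(.5695,.1965,.245,82.5)
s=vision.get_image("side")["color"];cv2.imwrite("pics/side2.png",s);a=vision.get_image("top")["color"];cv2.imwrite("pics/top2.png",a)
cv2.imwrite("pics/v2.png",np.hstack([cv2.resize(s[130:210,265:365],(500,400),interpolation=2),cv2.resize(a[180:260,310:370],(300,400),interpolation=2)]))
p=np.array(ctrl.get_state()["position"])
for dz in(0,.0,):print(proj("side",p-[0,0,.0076]),proj("side",p+[0,0,.0284]),proj("side",[.5695,.1965,.19]))
E
```

```text
t 5.3833 p [0.569  0.2025 0.2424] F [-0.1  0.1 -2.8] grip 0.38776211911110603 44.94043383747339
shift mm [-1.2164 -5.9167 -2.6208] turn [ 0.     -0.0002  0.0043]
(np.float64(326.2704040953973), np.float64(152.80814786314113)) (np.float64(326.4156454708525), np.float64(138.67686805909403)) (np.float64(326.9449501706631), np.float64(170.6233637592887))
(np.float64(326.2704040953973), np.float64(152.80814786314113)) (np.float64(326.4156454708525), np.float64(138.67686805909403)) (np.float64(326.9449501706631), np.float64(170.6233637592887))
```

View pics/v2.png

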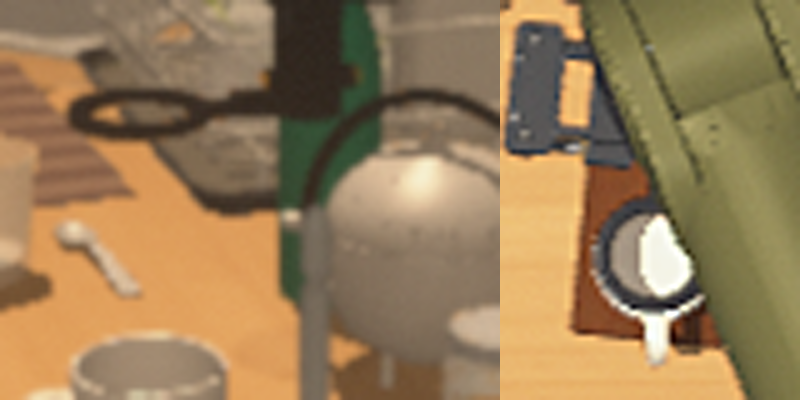

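>>> jog_arm([
  {"tx": -2,"ty": -3,"tz": 5,"wx": 0,"wy": 0,"wz": 0,"gripper": 0.2},
  {"tx": -2,"ty": -6,"tz": 15,"wx": 0,"wy": 0,"wz": 0,"gripper": 0.2},
  {"tx": -2,"ty": -6,"tz": 25,"wx": 0,"wy": 0,"wz": 0,"gripper": 0.2},
  {"tx": -2,"ty": -6,"tz": 30,"wx": 0,"wy": 0,"wz": 0,"gripper": 0.2},
  {"tx": -2,"ty": -6,"tz": 30,"wx": 0,"wy": 0,"wz": 0,"gripper": 0.2},
])

```text
time: 5.9
position: [0.5691, 0.1949, 0.21]
tool_rot: [-0.201, -3.132, 0.003]
ft_force: [-0.3, 0.4, -2.2]
grip_width: 0.388
grip_force: 44.9
```

>>> jog_arm([
  {"tx": 0,"ty": 0,"tz": 0,"wx": 0,"wy": 0,"wz": 0,"gripper": 0.2},
  {"tx": 0,"ty": 0,"tz": 0,"wx": 0,"wy": 0,"wz": 0,"gripper": 0.2},
  {"tx": 0,"ty": 0,"tz": 0,"wx": 0,"wy": 0,"wz": 0,"gripper": 0.2},
  {"tx": 0,"ty": 0,"tz": 0,"wx": 0,"wy": 0,"wz": 0,"gripper": 0.2},
  {"tx": 0,"ty": 0,"tz": 0,"wx": 0,"wy": 0,"wz": 0,"gripper": 0.2},
])

```text
time: 6.32
position: [0.5706, 0.1956, 0.213]
tool_rot: [0.2, 3.134, 0.001]
ft_force: [-0.1, -0.5, -1.4]
grip_width: 0.387
grip_force: 44.9
```

```bash
python3 - <<'E'
from h import *
import cv2
to(.5702,.1965,.180,82.5)
s=vision.get_image("side")["color"];cv2.imwrite("pics/side3.png",s)
cv2.imwrite("pics/v3.png",cv2.resize(s[140:200,290:360],(700,600),interpolation=2))
E
```

```text
t 6.3167 p [0.5706 0.1956 0.213 ] F [-0.1 -0.5 -1.4] grip 0.38730785922995054 44.94053961709142
shift mm [ 0.5429  0.8028 33.0477] turn [0.0005 0.0008 0.0033]
```

View pics/v3.png

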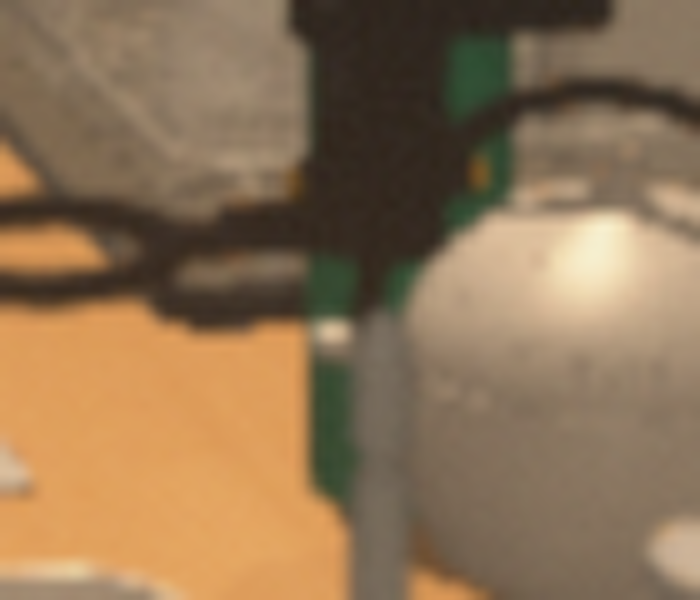

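>>> jog_arm([
  {"tx": 0.5,"ty": 0.5,"tz": 6,"wx": 0,"wy": 0,"wz": 0,"gripper": 0.2},
  {"tx": 0.5,"ty": 0.5,"tz": 12,"wx": 0,"wy": 0,"wz": 0,"gripper": 0.2},
  {"tx": 0.5,"ty": 0.5,"tz": 18,"wx": 0,"wy": 0,"wz": 0,"gripper": 0.2},
  {"tx": 0.5,"ty": 0.5,"tz": 22,"wx": 0,"wy": 0,"wz": 0,"gripper": 0.2},
  {"tx": 0.5,"ty": 0.5,"tz": 24,"wx": 0,"wy": 0,"wz": 0,"gripper": 0.2},
])

```text
time: 6.78
position: [0.5693, 0.1958, 0.1872]
tool_rot: [-0.2, -3.133, 0.001]
ft_force: [-0.7, 0.1, -2.1]
grip_width: 0.389
grip_force: 44.9
```

>>> jog_arm([
  {"tx": 0,"ty": 0,"tz": 1,"wx": 0,"wy": 0,"wz": 0,"gripper": 0.2},
  {"tx": 0,"ty": 0,"tz": 2,"wx": 0,"wy": 0,"wz": 0,"gripper": 0.2},
  {"tx": 0,"ty": 0,"tz": 3,"wx": 0,"wy": 0,"wz": 0,"gripper": 0.2},
  {"tx": 0,"ty": 0,"tz": 4,"wx": 0,"wy": 0,"wz": 0,"gripper": 0.2},
  {"tx": 0,"ty": 0,"tz": 4,"wx": 0,"wy": 0,"wz": 0,"gripper": 0.2},
])

```text
time: 7.2
position: [0.5701, 0.1959, 0.1846]
tool_rot: [0.201, 3.135, -0.0]
ft_force: [0.5, -0.6, -1.7]
grip_width: 0.385
grip_force: 44.9
```

>>> jog_arm([
  {"tx": 0,"ty": 0,"tz": 1,"wx": 0,"wy": 0,"wz": 0,"gripper": 0.2},
  {"tx": 0,"ty": 0,"tz": 2,"wx": 0,"wy": 0,"wz": 0,"gripper": 0.2},
  {"tx": 0,"ty": 0,"tz": 3,"wx": 0,"wy": 0,"wz": 0,"gripper": 0.2},
  {"tx": 0,"ty": 0,"tz": 4,"wx": 0,"wy": 0,"wz": 0,"gripper": 0.2},
  {"tx": 0,"ty": 0,"tz": 4,"wx": 0,"wy": 0,"wz": 0,"gripper": 0.2},
])

```text
time: 7.62
position: [0.57, 0.1957, 0.1803]
tool_rot: [0.201, 3.135, -0.001]
ft_force: [0.6, -2.1, -2.7]
grip_width: 0.386
grip_force: 44.9
```

>>> jog_arm([
  {"tx": 0,"ty": 0,"tz": 1,"wx": 0,"wy": 0,"wz": 0,"gripper": 0.2},
  {"tx": 0,"ty": 0,"tz": 2,"wx": 0,"wy": 0,"wz": 0,"gripper": 0.2},
  {"tx": 0,"ty": 0,"tz": 3,"wx": 0,"wy": 0,"wz": 0,"gripper": 0.2},
  {"tx": 0,"ty": 0,"tz": 4,"wx": 0,"wy": 0,"wz": 0,"gripper": 0.2},
  {"tx": 0,"ty": 0,"tz": 4,"wx": 0,"wy": 0,"wz": 0,"gripper": 0.2},
])

```text
time: 8.03
position: [0.5701, 0.1956, 0.1764]
tool_rot: [0.201, 3.135, -0.001]
ft_force: [1.0, -2.5, -1.9]
grip_width: 0.387
grip_force: 44.9
```

>>> jog_arm([
  {"tx": 0,"ty": 0,"tz": 1,"wx": 0,"wy": 0,"wz": 0,"gripper": 0.2},
  {"tx": 0,"ty": 0,"tz": 2,"wx": 0,"wy": 0,"wz": 0,"gripper": 0.2},
  {"tx": 0,"ty": 0,"tz": 3,"wx": 0,"wy": 0,"wz": 0,"gripper": 0.2},
  {"tx": 0,"ty": 0,"tz": 4,"wx": 0,"wy": 0,"wz": 0,"gripper": 0.2},
  {"tx": 0,"ty": 0,"tz": 4,"wx": 0,"wy": 0,"wz": 0,"gripper": 0.2},
])

```text
time: 8.45
position: [0.5704, 0.1957, 0.173]
tool_rot: [0.201, 3.134, -0.0]
ft_force: [1.3, -3.7, 1.4]
grip_width: 0.384
grip_force: 44.9
```

>>> jog_arm([
  {"tx": -0.5,"ty": -1,"tz": 0,"wx": 0,"wy": 0,"wz": 0,"gripper": 0.2},
  {"tx": -0.5,"ty": -1,"tz": 0.5,"wx": 0,"wy": 0,"wz": 0,"gripper": 0.2},
  {"tx": -0.5,"ty": -1,"tz": 1.5,"wx": 0,"wy": 0,"wz": 0,"gripper": 0.2},
  {"tx": -0.5,"ty": -1,"tz": 2,"wx": 0,"wy": 0,"wz": 0,"gripper": 0.2},
  {"tx": -0.5,"ty": -1,"tz": 2,"wx": 0,"wy": 0,"wz": 0,"gripper": 0.2},
])

```text
time: 8.87
position: [0.5704, 0.1956, 0.1709]
tool_rot: [0.2, 3.135, 0.002]
ft_force: [0.2, -0.6, 3.2]
grip_width: 0.388
grip_force: 44.9
```

>>> jog_arm([
  {"tx": 0,"ty": 0,"tz": 0.5,"wx": 0,"wy": 0,"wz": 0,"gripper": 0.2},
  {"tx": 0,"ty": 0,"tz": 1,"wx": 0,"wy": 0,"wz": 0,"gripper": 0.2},
  {"tx": 0,"ty": 0,"tz": 1.5,"wx": 0,"wy": 0,"wz": 0,"gripper": 0.2},
  {"tx": 0,"ty": 0,"tz": 2,"wx": 0,"wy": 0,"wz": 0,"gripper": 0.2},
  {"tx": 0,"ty": 0,"tz": 2,"wx": 0,"wy": 0,"wz": 0,"gripper": 0.2},
])

```text
time: 9.28
position: [0.5704, 0.1956, 0.169]
tool_rot: [0.2, 3.135, 0.002]
ft_force: [0.1, -0.1, 5.5]
grip_width: 0.391
grip_force: 44.9
```

>>> jog_arm([
  {"tx": 0,"ty": 0,"tz": 0.7,"wx": 0,"wy": 0,"wz": 0,"gripper": 0.2},
  {"tx": 0,"ty": 0,"tz": 1.5,"wx": 0,"wy": 0,"wz": 0,"gripper": 0.2},
  {"tx": 0,"ty": 0,"tz": 2.3,"wx": 0,"wy": 0,"wz": 0,"gripper": 0.2},
  {"tx": 0,"ty": 0,"tz": 3,"wx": 0,"wy": 0,"wz": 0,"gripper": 0.2},
  {"tx": 0,"ty": 0,"tz": 3,"wx": 0,"wy": 0,"wz": 0,"gripper": 0.2},
])

```text
time: 9.7
position: [0.57, 0.1955, 0.1646]
tool_rot: [-0.2, -3.135, -0.001]
ft_force: [2.2, 0.5, -3.1]
grip_width: 0.385
grip_force: 44.9
```

>>> jog_arm([
  {"tx": 0,"ty": 0,"tz": 0.7,"wx": 0,"wy": 0,"wz": 0,"gripper": 0.2},
  {"tx": 0,"ty": 0,"tz": 1.5,"wx": 0,"wy": 0,"wz": 0,"gripper": 0.2},
  {"tx": 0,"ty": 0,"tz": 2.3,"wx": 0,"wy": 0,"wz": 0,"gripper": 0.2},
  {"tx": 0,"ty": 0,"tz": 3,"wx": 0,"wy": 0,"wz": 0,"gripper": 0.2},
  {"tx": 0,"ty": 0,"tz": 3,"wx": 0,"wy": 0,"wz": 0,"gripper": 0.2},
])

```text
time: 10.12
position: [0.5699, 0.1952, 0.162]
tool_rot: [-0.2, -3.134, 0.0]
ft_force: [1.2, 1.0, -2.4]
grip_width: 0.387
grip_force: 44.9
```

>>> jog_arm([
  {"tx": 0,"ty": 0,"tz": 0.7,"wx": 0,"wy": 0,"wz": 0,"gripper": 0.2},
  {"tx": 0,"ty": 0,"tz": 1.5,"wx": 0,"wy": 0,"wz": 0,"gripper": 0.2},
  {"tx": 0,"ty": 0,"tz": 2.3,"wx": 0,"wy": 0,"wz": 0,"gripper": 0.2},
  {"tx": 0,"ty": 0,"tz": 3,"wx": 0,"wy": 0,"wz": 0,"gripper": 0.2},
  {"tx": 0,"ty": 0,"tz": 3,"wx": 0,"wy": 0,"wz": 0,"gripper": 0.2},
])

```text
time: 10.53
position: [0.57, 0.1947, 0.159]
tool_rot: [-0.201, -3.134, 0.001]
ft_force: [0.7, -0.2, -3.4]
grip_width: 0.389
grip_force: 44.9
```

>>> jog_arm([
  {"tx": 0,"ty": 0,"tz": 1,"wx": 0,"wy": 0,"wz": 0,"gripper": 0.2},
  {"tx": 0,"ty": 0,"tz": 2,"wx": 0,"wy": 0,"wz": 0,"gripper": 0.2},
  {"tx": 0,"ty": 0,"tz": 3,"wx": 0,"wy": 0,"wz": 0,"gripper": 0.2},
  {"tx": 0,"ty": 0,"tz": 4,"wx": 0,"wy": 0,"wz": 0,"gripper": 0.2},
  {"tx": 0,"ty": 0,"tz": 5,"wx": 0,"wy": 0,"wz": 0,"gripper": 0.2},
])

```text
time: 10.95
position: [0.5703, 0.1948, 0.1545]
tool_rot: [0.201, 3.135, -0.0]
ft_force: [-0.1, -1.0, -0.8]
grip_width: 0.388
grip_force: 44.9
```

>>> jog_arm([
  {"tx": 0,"ty": 0,"tz": 0.7,"wx": 0,"wy": 0,"wz": 0,"gripper": 0.2},
  {"tx": 0,"ty": 0,"tz": 1.5,"wx": 0,"wy": 0,"wz": 0,"gripper": 0.2},
  {"tx": 0,"ty": 0,"tz": 2.3,"wx": 0,"wy": 0,"wz": 0,"gripper": 0.2},
  {"tx": 0,"ty": 0,"tz": 3,"wx": 0,"wy": 0,"wz": 0,"gripper": 0.2},
  {"tx": 0,"ty": 0,"tz": 3,"wx": 0,"wy": 0,"wz": 0,"gripper": 0.2},
])

```text
time: 11.37
position: [0.57, 0.1952, 0.1511]
tool_rot: [-0.2, -3.135, -0.0]
ft_force: [0.9, 0.5, -3.5]
grip_width: 0.385
grip_force: 44.9
```

>>> jog_arm([
  {"tx": 0,"ty": 0,"tz": 0.4,"wx": 0,"wy": 0,"wz": 0,"gripper": 0.2},
  {"tx": 0,"ty": 0,"tz": 0.8,"wx": 0,"wy": 0,"wz": 0,"gripper": 0.2},
  {"tx": 0,"ty": 0,"tz": 1.2,"wx": 0,"wy": 0,"wz": 0,"gripper": 0.2},
  {"tx": 0,"ty": 0,"tz": 1.6,"wx": 0,"wy": 0,"wz": 0,"gripper": 0.2},
  {"tx": 0,"ty": 0,"tz": 2,"wx": 0,"wy": 0,"wz": 0,"gripper": 0.2},
])

```text
time: 11.78
position: [0.5704, 0.1952, 0.1497]
tool_rot: [0.2, 3.135, 0.001]
ft_force: [-0.2, 0.1, -1.3]
grip_width: 0.383
grip_force: 44.9
```

>>> jog_arm([
  {"tx": 0,"ty": 0,"tz": 0.5,"wx": 0,"wy": 0,"wz": 0,"gripper": 0.2},
  {"tx": 0,"ty": 0,"tz": 1,"wx": 0,"wy": 0,"wz": 0,"gripper": 0.2},
  {"tx": 0,"ty": 0,"tz": 1.5,"wx": 0,"wy": 0,"wz": 0,"gripper": 0.2},
  {"tx": 0,"ty": 0,"tz": 2,"wx": 0,"wy": 0,"wz": 0,"gripper": 0.2},
  {"tx": 0,"ty": 0,"tz": 2,"wx": 0,"wy": 0,"wz": 0,"gripper": 0.2},
])

```text
time: 12.2
position: [0.5701, 0.1949, 0.1472]
tool_rot: [-0.201, -3.135, 0.0]
ft_force: [0.1, -0.2, -1.9]
grip_width: 0.389
grip_force: 44.9
```

>>> jog_arm([
  {"tx": 0,"ty": 0,"tz": 0.5,"wx": 0,"wy": 0,"wz": 0,"gripper": 0.2},
  {"tx": 0,"ty": 0,"tz": 1,"wx": 0,"wy": 0,"wz": 0,"gripper": 0.2},
  {"tx": 0,"ty": 0,"tz": 1.5,"wx": 0,"wy": 0,"wz": 0,"gripper": 0.2},
  {"tx": 0,"ty": 0,"tz": 1.5,"wx": 0,"wy": 0,"wz": 0,"gripper": 0.2},
  {"tx": 0,"ty": 0,"tz": 1.5,"wx": 0,"wy": 0,"wz": 0,"gripper": 0.2},
])

```text
time: 12.62
position: [0.5702, 0.1948, 0.1458]
tool_rot: [-0.201, -3.135, 0.0]
ft_force: [1.0, 1.3, -2.0]
grip_width: 0.385
grip_force: 44.9
```

>>> jog_arm([
  {"tx": 0,"ty": 0,"tz": 0.5,"wx": 0,"wy": 0,"wz": 0,"gripper": 0.2},
  {"tx": 0,"ty": 0,"tz": 1,"wx": 0,"wy": 0,"wz": 0,"gripper": 0.2},
  {"tx": 0,"ty": 0,"tz": 1.5,"wx": 0,"wy": 0,"wz": 0,"gripper": 0.2},
  {"tx": 0,"ty": 0,"tz": 2,"wx": 0,"wy": 0,"wz": 0,"gripper": 0.2},
  {"tx": 0,"ty": 0,"tz": 2,"wx": 0,"wy": 0,"wz": 0,"gripper": 0.2},
])

```text
time: 13.03
position: [0.5702, 0.1951, 0.1439]
tool_rot: [-0.2, -3.135, -0.0]
ft_force: [0.2, -0.0, -1.1]
grip_width: 0.384
grip_force: 44.9
```

>>> jog_arm([
  {"tx": 0,"ty": 0,"tz": 0.5,"wx": 0,"wy": 0,"wz": 0,"gripper": 0.2},
  {"tx": 0,"ty": 0,"tz": 1,"wx": 0,"wy": 0,"wz": 0,"gripper": 0.2},
  {"tx": 0,"ty": 0,"tz": 1.5,"wx": 0,"wy": 0,"wz": 0,"gripper": 0.2},
  {"tx": 0,"ty": 0,"tz": 2,"wx": 0,"wy": 0,"wz": 0,"gripper": 0.2},
  {"tx": 0,"ty": 0,"tz": 2,"wx": 0,"wy": 0,"wz": 0,"gripper": 0.2},
])

```text
time: 13.45
position: [0.5697, 0.1947, 0.1408]
tool_rot: [-0.2, -3.134, 0.001]
ft_force: [1.7, 0.8, -9.9]
grip_width: 0.391
grip_force: 44.9
```

>>> jog_arm([
  {"tx": 0,"ty": 0,"tz": 0.3,"wx": 0,"wy": 0,"wz": 0,"gripper": 0.2},
  {"tx": 0,"ty": 0,"tz": 0.6,"wx": 0,"wy": 0,"wz": 0,"gripper": 0.2},
  {"tx": 0,"ty": 0,"tz": 1,"wx": 0,"wy": 0,"wz": 0,"gripper": 0.2},
  {"tx": 0,"ty": 0,"tz": 1,"wx": 0,"wy": 0,"wz": 0,"gripper": 0.2},
  {"tx": 0,"ty": 0,"tz": 1,"wx": 0,"wy": 0,"wz": 0,"gripper": 0.2},
])

```text
time: 13.87
position: [0.57, 0.1944, 0.1402]
tool_rot: [-0.201, -3.134, 0.002]
ft_force: [2.4, -1.0, -11.6]
grip_width: 0.389
grip_force: 44.9
```

>>> jog_arm([
  {"tx": 0,"ty": 0,"tz": 0.3,"wx": 0,"wy": 0,"wz": 0,"gripper": 0.2},
  {"tx": 0,"ty": 0,"tz": 0.6,"wx": 0,"wy": 0,"wz": 0,"gripper": 0.2},
  {"tx": 0,"ty": 0,"tz": 1,"wx": 0,"wy": 0,"wz": 0,"gripper": 0.2},
  {"tx": 0,"ty": 0,"tz": 1,"wx": 0,"wy": 0,"wz": 0,"gripper": 0.2},
  {"tx": 0,"ty": 0,"tz": 1,"wx": 0,"wy": 0,"wz": 0,"gripper": 0.2},
])

```text
time: 14.28
position: [0.5701, 0.1945, 0.14]
tool_rot: [-0.201, -3.135, 0.001]
ft_force: [1.4, -1.7, -9.8]
grip_width: 0.389
grip_force: 44.9
```

>>> jog_arm([
  {"tx": 0,"ty": 0,"tz": 0.4,"wx": 0,"wy": 0,"wz": 0,"gripper": 0.2},
  {"tx": 0,"ty": 0,"tz": 0.8,"wx": 0,"wy": 0,"wz": 0,"gripper": 0.2},
  {"tx": 0,"ty": 0,"tz": 1.2,"wx": 0,"wy": 0,"wz": 0,"gripper": 0.2},
  {"tx": 0,"ty": 0,"tz": 1.5,"wx": 0,"wy": 0,"wz": 0,"gripper": 0.2},
  {"tx": 0,"ty": 0,"tz": 1.5,"wx": 0,"wy": 0,"wz": 0,"gripper": 0.2},
])

```text
time: 14.7
position: [0.5706, 0.1955, 0.1394]
tool_rot: [0.2, 3.134, 0.002]
ft_force: [-0.8, -1.7, -2.8]
grip_width: 0.383
grip_force: 44.9
```

>>> jog_arm([
  {"tx": 0,"ty": 0,"tz": 0.4,"wx": 0,"wy": 0,"wz": 0,"gripper": 0.2},
  {"tx": 0,"ty": 0,"tz": 0.8,"wx": 0,"wy": 0,"wz": 0,"gripper": 0.2},
  {"tx": 0,"ty": 0,"tz": 1.2,"wx": 0,"wy": 0,"wz": 0,"gripper": 0.2},
  {"tx": 0,"ty": 0,"tz": 1.2,"wx": 0,"wy": 0,"wz": 0,"gripper": 0.2},
  {"tx": 0,"ty": 0,"tz": 1.2,"wx": 0,"wy": 0,"wz": 0,"gripper": 0.2},
])

```text
time: 15.12
position: [0.5708, 0.1955, 0.1381]
tool_rot: [0.2, 3.134, 0.002]
ft_force: [-0.2, -0.4, 0.5]
grip_width: 0.386
grip_force: 44.9
```

>>> jog_arm([
  {"tx": 0,"ty": 0,"tz": 0.4,"wx": 0,"wy": 0,"wz": 0,"gripper": 0.2},
  {"tx": 0,"ty": 0,"tz": 0.8,"wx": 0,"wy": 0,"wz": 0,"gripper": 0.2},
  {"tx": 0,"ty": 0,"tz": 1.2,"wx": 0,"wy": 0,"wz": 0,"gripper": 0.2},
  {"tx": 0,"ty": 0,"tz": 1.2,"wx": 0,"wy": 0,"wz": 0,"gripper": 0.2},
  {"tx": 0,"ty": 0,"tz": 1.2,"wx": 0,"wy": 0,"wz": 0,"gripper": 0.2},
])

```text
time: 15.53
position: [0.5709, 0.1955, 0.1375]
tool_rot: [0.2, 3.134, 0.002]
ft_force: [-2.0, -0.9, 6.6]
grip_width: 0.389
grip_force: 44.9
```

>>> jog_arm([
  {"tx": 0,"ty": 0,"tz": 0.3,"wx": 0,"wy": 0,"wz": 0,"gripper": 0.2},
  {"tx": 0,"ty": 0,"tz": 0.6,"wx": 0,"wy": 0,"wz": 0,"gripper": 0.2},
  {"tx": 0,"ty": 0,"tz": 0.8,"wx": 0,"wy": 0,"wz": 0,"gripper": 0.2},
  {"tx": 0,"ty": 0,"tz": 0.8,"wx": 0,"wy": 0,"wz": 0,"gripper": 0.2},
  {"tx": 0,"ty": 0,"tz": 0.8,"wx": 0,"wy": 0,"wz": 0,"gripper": 0.2},
])

```text
time: 15.95
position: [0.5709, 0.1955, 0.1373]
tool_rot: [0.2, 3.134, 0.002]
ft_force: [-3.2, -1.0, 8.6]
grip_width: 0.384
grip_force: 44.9
```

>>> jog_arm([
  {"tx": 0,"ty": 0,"tz": -0.6,"wx": 0,"wy": 0,"wz": 0,"gripper": 0.2},
  {"tx": 0,"ty": 0,"tz": -1.2,"wx": 0,"wy": 0,"wz": 0,"gripper": 0.2},
  {"tx": 0,"ty": 0,"tz": -1.8,"wx": 0,"wy": 0,"wz": 0,"gripper": 0.2},
  {"tx": 0,"ty": 0,"tz": -1.8,"wx": 0,"wy": 0,"wz": 0,"gripper": 0.2},
  {"tx": 0,"ty": 0,"tz": -1.8,"wx": 0,"wy": 0,"wz": 0,"gripper": 0.2},
])

```text
time: 16.37
position: [0.5708, 0.1955, 0.1376]
tool_rot: [0.2, 3.134, 0.001]
ft_force: [0.1, 0.3, 4.3]
grip_width: 0.387
grip_force: 44.9
```

>>> jog_arm([
  {"tx": 0,"ty": 0,"tz": 0,"wx": 0,"wy": 0,"wz": 0,"gripper": 0.5},
  {"tx": 0,"ty": 0,"tz": 0,"wx": 0,"wy": 0,"wz": 0,"gripper": 0.8},
  {"tx": 0,"ty": 0,"tz": 0,"wx": 0,"wy": 0,"wz": 0,"gripper": 0.8},
  {"tx": 0,"ty": 0,"tz": 0,"wx": 0,"wy": 0,"wz": 0,"gripper": 0.8},
  {"tx": 0,"ty": 0,"tz": 0,"wx": 0,"wy": 0,"wz": 0,"gripper": 0.8},
])

```text
time: 16.78
position: [0.57, 0.1948, 0.1366]
tool_rot: [-0.201, -3.134, 0.001]
ft_force: [0.1, 0.1, -0.2]
grip_width: 0.681
grip_force: 0.0
```

>>> jog_arm([
  {"tx": 0,"ty": 0,"tz": -3,"wx": 0,"wy": 0,"wz": 0,"gripper": 0.8},
  {"tx": 0,"ty": 0,"tz": -15,"wx": 0,"wy": 0,"wz": 0,"gripper": 0.8},
  {"tx": 0,"ty": 0,"tz": -40,"wx": 0,"wy": 0,"wz": 0,"gripper": 0.8},
  {"tx": 0,"ty": 0,"tz": -75,"wx": 0,"wy": 0,"wz": 0,"gripper": 0.8},
  {"tx": 0,"ty": 0,"tz": -110,"wx": 0,"wy": 0,"wz": 0,"gripper": 0.8},
])

```text
time: 17.2
position: [0.5697, 0.1947, 0.2488]
tool_rot: [-0.201, -3.134, 0.001]
ft_force: [1.3, 0.5, 0.3]
grip_width: 0.801
grip_force: 0.0
```

```bash
python3 -c "
from h import *
c=np.array([.507,-.0625]);e=np.array([.4406,-.0421]);d=(c-e)/np.hypot(*(c-e));g=c-.062*d
print(d,np.degrees(np.arctan2(d[1],d[0])),g)
to(.4477,-.0443,.20,73)"
```

```text
[ 0.9559 -0.2937] -17.078471654873788 [ 0.4477 -0.0443]
t 17.2 p [0.5697 0.1947 0.2488] F [1.3 0.5 0.3] grip 0.8012094533185689 0.0
shift mm [  90.5372 -252.6258   48.9929] turn [-0.0006 -0.0009  0.1689]
```

```bash
python3 - <<'E'
from h import *
import cv2
s=vision.get_image("side")["color"];cv2.imwrite("pics/side4.png",s);a=cv2.imread("pics/top0.png");s0=cv2.imread("pics/side0.png")
cv2.imwrite("pics/v4.png",np.hstack([cv2.resize(s[145:245,265:345],(400,500),interpolation=2),np.vstack([cv2.resize(a[205:250,395:440],(315,315),interpolation=2),cv2.resize(s0[250:305,295:365],(315,185),interpolation=2)])]))
E
```

```text
(no output)
```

View pics/v4.png

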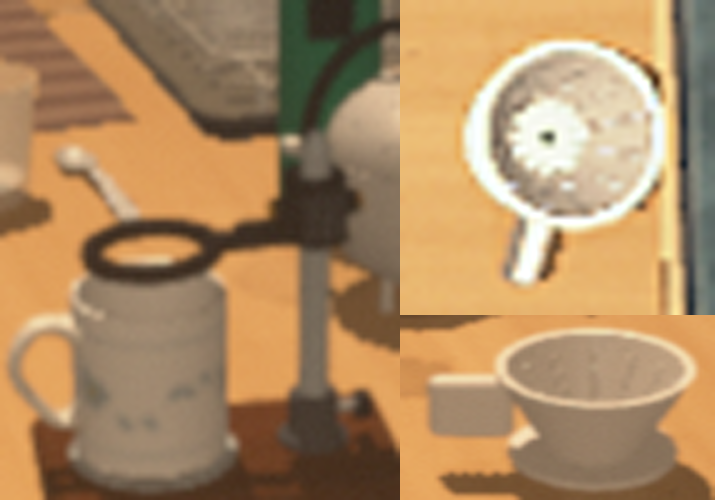

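```bash
python3 -c "
from h import *
Q=lambda x,y,z:atz('top',395+(x-400+.5)/7-.5,205+(y+.5)/7-.5,z)
print(Q(569,134,.076),Q(541,222,.068),Q(524,281,.068),Q(547,136,.008))
S=lambda x,y,z:atz('side',295+(x-400+.5)/4.5-.5,250+(y-315+.5)/3.364-.5,z)
print('side ear end top',S(430,378,.068),'mid top',S(468,380,.068),'rim c',S(596,370,.076))
print('ring side',atz('side',265+152/5-.4,145+250/5-.4,.138))
to(.4477,-.0443,.20,73)"
```

```text
[ 0.5064 -0.0605  0.076 ] [ 0.4636 -0.0471  0.068 ] [ 0.4349 -0.0379  0.068 ] [ 0.5073 -0.0641  0.008 ]
side ear end top [ 0.4349 -0.0392  0.068 ] mid top [ 0.4509 -0.0466  0.068 ] rim c [ 0.5064 -0.0655  0.076 ]
ring side [0.484 0.19  0.138]
t 17.25 p [0.5734 0.1961 0.2579] F [2.2 1.1 5.4] grip 0.8036031244762472 0.0
shift mm [  94.6239 -254.7877   55.2241] turn [0.0073 0.0101 0.1688]
```

>>> jog_arm([
  {"tx": 12,"ty": -30,"tz": 0,"wx": 0,"wy": 0,"wz": 0.03,"gripper": 0.8},
  {"tx": 26,"ty": -68,"tz": 0,"wx": 0,"wy": 0,"wz": 0.07,"gripper": 0.7},
  {"tx": 40,"ty": -106,"tz": 0,"wx": 0,"wy": 0,"wz": 0.11,"gripper": 0.6},
  {"tx": 54,"ty": -144,"tz": 10,"wx": 0,"wy": 0,"wz": 0.15,"gripper": 0.6},
  {"tx": 66,"ty": -176,"tz": 25,"wx": 0,"wy": 0,"wz": 0.185,"gripper": 0.6},
])

```text
time: 17.67
position: [0.4825, 0.0264, 0.2244]
tool_rot: [0.494, 3.098, 0.002]
ft_force: [0.2, -1.0, -0.4]
grip_width: 0.625
grip_force: 0.0
```

```bash
python3 -c "
from h import *
to(.4476,-.0425,.125,72)"
```

```text
t 17.6667 p [0.4825 0.0264 0.2244] F [ 0.2 -1.  -0.4] grip 0.6251882284566805 0.0
shift mm [ 12.2163 -76.5276  99.1712] turn [ 0.0022  0.0043 -0.002 ]
```

>>> jog_arm([
  {"tx": 5,"ty": -30,"tz": 25,"wx": 0,"wy": 0,"wz": 0,"gripper": 0.6},
  {"tx": 10,"ty": -58,"tz": 50,"wx": 0,"wy": 0,"wz": 0,"gripper": 0.6},
  {"tx": 12,"ty": -74,"tz": 80,"wx": 0,"wy": 0,"wz": 0,"gripper": 0.6},
  {"tx": 12,"ty": -76,"tz": 98,"wx": 0,"wy": 0,"wz": 0,"gripper": 0.6},
  {"tx": 12,"ty": -76,"tz": 98,"wx": 0,"wy": 0,"wz": 0,"gripper": 0.6},
])

```text
time: 18.08
position: [0.4445, -0.0411, 0.1215]
tool_rot: [-0.493, -3.097, 0.001]
ft_force: [-0.9, 0.9, 0.1]
grip_width: 0.598
grip_force: 0.0
```

>>> jog_arm([
  {"tx": 0,"ty": 0,"tz": 0,"wx": 0,"wy": 0,"wz": 0,"gripper": 0.6},
  {"tx": 0,"ty": 0,"tz": 0,"wx": 0,"wy": 0,"wz": 0,"gripper": 0.6},
  {"tx": 0,"ty": 0,"tz": 0,"wx": 0,"wy": 0,"wz": 0,"gripper": 0.6},
  {"tx": 0,"ty": 0,"tz": 0,"wx": 0,"wy": 0,"wz": 0,"gripper": 0.6},
  {"tx": 0,"ty": 0,"tz": 0,"wx": 0,"wy": 0,"wz": 0,"gripper": 0.6},
])

```text
time: 18.5
position: [0.4486, -0.0393, 0.1252]
tool_rot: [0.488, 3.102, 0.001]
ft_force: [-0.6, 0.7, 0.9]
grip_width: 0.601
grip_force: 0.0
```

```bash
python3 -c "
from h import *
to(.4476,-.0425,.031,72)"
```

```text
t 18.5 p [ 0.4486 -0.0393  0.1252] F [-0.6  0.7  0.9] grip 0.6010396059661689 0.0
shift mm [ 0.126  -3.4015 94.2043] turn [0.0008 0.0018 0.0024]
```

>>> jog_arm([
  {"tx": 0,"ty": -3,"tz": 20,"wx": 0,"wy": 0,"wz": 0,"gripper": 0.6},
  {"tx": 0,"ty": -3,"tz": 45,"wx": 0,"wy": 0,"wz": 0,"gripper": 0.6},
  {"tx": 0,"ty": -3,"tz": 70,"wx": 0,"wy": 0,"wz": 0,"gripper": 0.6},
  {"tx": 0,"ty": -3,"tz": 88,"wx": 0,"wy": 0,"wz": 0,"gripper": 0.6},
  {"tx": 0,"ty": -3,"tz": 94,"wx": 0,"wy": 0,"wz": 0,"gripper": 0.6},
])

```text
time: 18.92
position: [0.4449, -0.0424, 0.028]
tool_rot: [-0.488, -3.099, 0.002]
ft_force: [-0.8, -0.3, 0.4]
grip_width: 0.601
grip_force: 0.0
```

>>> jog_arm([
  {"tx": 0,"ty": 0,"tz": 0,"wx": 0,"wy": 0,"wz": 0,"gripper": 0.5},
  {"tx": 0,"ty": 0,"tz": 0,"wx": 0,"wy": 0,"wz": 0,"gripper": 0.4},
  {"tx": 0,"ty": 0,"tz": 0,"wx": 0,"wy": 0,"wz": 0,"gripper": 0.35},
  {"tx": 0,"ty": 0,"tz": 0,"wx": 0,"wy": 0,"wz": 0,"gripper": 0.3},
  {"tx": 0,"ty": 0,"tz": 0,"wx": 0,"wy": 0,"wz": 0,"gripper": 0.3},
])

```text
time: 19.33
position: [0.4477, -0.0426, 0.0312]
tool_rot: [0.489, 3.101, 0.001]
ft_force: [0.2, 0.3, 0.0]
grip_width: 0.337
grip_force: 0.0
```

>>> jog_arm([
  {"tx": 0,"ty": 0,"tz": 0,"wx": 0,"wy": 0,"wz": 0,"gripper": 0.25},
  {"tx": 0,"ty": 0,"tz": 0,"wx": 0,"wy": 0,"wz": 0,"gripper": 0.2},
  {"tx": 0,"ty": 0,"tz": 0,"wx": 0,"wy": 0,"wz": 0,"gripper": 0.15},
  {"tx": 0,"ty": 0,"tz": 0,"wx": 0,"wy": 0,"wz": 0,"gripper": 0.1},
  {"tx": 0,"ty": 0,"tz": 0,"wx": 0,"wy": 0,"wz": 0,"gripper": 0.02},
], grip_force=55)

```text
time: 19.75
position: [0.4467, -0.0427, 0.0302]
tool_rot: [0.489, 3.103, 0.0]
ft_force: [0.5, -0.1, 0.5]
grip_width: 0.13
grip_force: 55.0
```

>>> jog_arm([
  {"tx": 0,"ty": 0,"tz": 0,"wx": 0,"wy": 0,"wz": 0,"gripper": 0.0},
  {"tx": 0,"ty": 0,"tz": 0,"wx": 0,"wy": 0,"wz": 0,"gripper": 0.0},
  {"tx": 0,"ty": 0,"tz": 0,"wx": 0,"wy": 0,"wz": 0,"gripper": 0.0},
  {"tx": 0,"ty": 0,"tz": 0,"wx": 0,"wy": 0,"wz": 0,"gripper": 0.0},
  {"tx": 0,"ty": 0,"tz": 0,"wx": 0,"wy": 0,"wz": 0,"gripper": 0.0},
])

```text
time: 20.17
position: [0.4467, -0.0426, 0.0302]
tool_rot: [-0.489, -3.103, -0.0]
ft_force: [0.1, 0.4, 1.7]
grip_width: 0.135
grip_force: 55.0
```

>>> jog_arm([
  {"tx": 0,"ty": 0,"tz": -10,"wx": 0,"wy": 0,"wz": 0,"gripper": 0.0},
  {"tx": 0,"ty": 0,"tz": -40,"wx": 0,"wy": 0,"wz": 0,"gripper": 0.0},
  {"tx": 0,"ty": 0,"tz": -75,"wx": 0,"wy": 0,"wz": 0,"gripper": 0.0},
  {"tx": 0,"ty": 0,"tz": -112,"wx": 0,"wy": 0,"wz": 0,"gripper": 0.0},
  {"tx": 0,"ty": 0,"tz": -148,"wx": 0,"wy": 0,"wz": 0,"gripper": 0.0},
])

```text
time: 20.58
position: [0.4457, -0.0428, 0.1798]
tool_rot: [-0.49, -3.102, 0.0]
ft_force: [1.4, 0.1, -3.0]
grip_width: 0.131
grip_force: 55.0
```

>>> jog_arm([
  {"tx": 0,"ty": 0,"tz": -30,"wx": 0,"wy": 0,"wz": 0,"gripper": 0.0},
  {"tx": 0,"ty": 0,"tz": -50,"wx": 0,"wy": 0,"wz": 0,"gripper": 0.0},
  {"tx": 0,"ty": 0,"tz": -52,"wx": 0,"wy": 0,"wz": 0,"gripper": 0.0},
  {"tx": 0,"ty": 0,"tz": -52,"wx": 0,"wy": 0,"wz": 0,"gripper": 0.0},
  {"tx": 0,"ty": 0,"tz": -52,"wx": 0,"wy": 0,"wz": 0,"gripper": 0.0},
])

```text
time: 21.0
position: [0.4456, -0.0426, 0.2287]
tool_rot: [-0.489, -3.101, 0.001]
ft_force: [-0.5, -0.7, -3.4]
grip_width: 0.134
grip_force: 55.0
```

```bash
python3 -c "
from h import *
to(.4258,.2252,.23,72)"
```

```text
t 21.0 p [ 0.4456 -0.0426  0.2287] F [-0.5 -0.7 -3.4] grip 0.13381952587135335 54.99965926632285
shift mm [101.3093 248.7052  -1.2016] turn [-0.0007 -0.0023  0.0013]
```

>>> jog_arm([
  {"tx": 6,"ty": 15,"tz": 0,"wx": 0,"wy": 0,"wz": 0,"gripper": 0.0},
  {"tx": 16,"ty": 40,"tz": 0,"wx": 0,"wy": 0,"wz": 0,"gripper": 0.0},
  {"tx": 28,"ty": 68,"tz": 0,"wx": 0,"wy": 0,"wz": 0,"gripper": 0.0},
  {"tx": 40,"ty": 98,"tz": 0,"wx": 0,"wy": 0,"wz": 0,"gripper": 0.0},
  {"tx": 52,"ty": 128,"tz": 0,"wx": 0,"wy": 0,"wz": 0,"gripper": 0.0},
])

```text
time: 21.42
position: [0.4349, 0.0959, 0.2277]
tool_rot: [-0.49, -3.099, 0.003]
ft_force: [0.2, 0.5, -2.2]
grip_width: 0.136
grip_force: 55.0
```

>>> jog_arm([
  {"tx": 12,"ty": 30,"tz": 0,"wx": 0,"wy": 0,"wz": 0,"gripper": 0.0},
  {"tx": 24,"ty": 58,"tz": 0,"wx": 0,"wy": 0,"wz": 0,"gripper": 0.0},
  {"tx": 34,"ty": 84,"tz": 0,"wx": 0,"wy": 0,"wz": 0,"gripper": 0.0},
  {"tx": 43,"ty": 106,"tz": 0,"wx": 0,"wy": 0,"wz": 0,"gripper": 0.0},
  {"tx": 49,"ty": 119,"tz": 0,"wx": 0,"wy": 0,"wz": 0,"gripper": 0.0},
])

```text
time: 21.83
position: [0.4245, 0.226, 0.2274]
tool_rot: [-0.483, -3.1, 0.003]
ft_force: [-0.2, -0.2, -1.2]
grip_width: 0.13
grip_force: 55.0
```

>>> jog_arm([
  {"tx": 0,"ty": 0,"tz": 0,"wx": 0,"wy": 0,"wz": 0,"gripper": 0.0},
  {"tx": 0,"ty": 0,"tz": 0,"wx": 0,"wy": 0,"wz": 0,"gripper": 0.0},
  {"tx": 0,"ty": 0,"tz": 0,"wx": 0,"wy": 0,"wz": 0,"gripper": 0.0},
  {"tx": 0,"ty": 0,"tz": 0,"wx": 0,"wy": 0,"wz": 0,"gripper": 0.0},
  {"tx": 0,"ty": 0,"tz": 0,"wx": 0,"wy": 0,"wz": 0,"gripper": 0.0},
])

```text
time: 22.25
position: [0.4268, 0.2221, 0.2298]
tool_rot: [-0.493, -3.102, 0.001]
ft_force: [-0.5, 0.5, -0.8]
grip_width: 0.136
grip_force: 55.0
```

```bash
python3 - <<'E'
from h import *
import cv2
to(.4258,.2252,.19,72)
s=vision.get_image("side")["color"];cv2.imwrite("pics/side5.png",s);a=vision.get_image("top")["color"];cv2.imwrite("pics/top5.png",a)
cv2.imwrite("pics/v5.png",np.hstack([cv2.resize(s[120:220,260:350],(504,560),interpolation=2),cv2.resize(a[175:265,310:357],(292,560),interpolation=2)]))
E
```

```text
t 22.25 p [0.4268 0.2221 0.2298] F [-0.5  0.5 -0.8] grip 0.13623840063736997 54.99980678781867
shift mm [ 1.8765  2.6245 39.8069] turn [-0.0006 -0.0003 -0.0007]
```

View pics/v5.png

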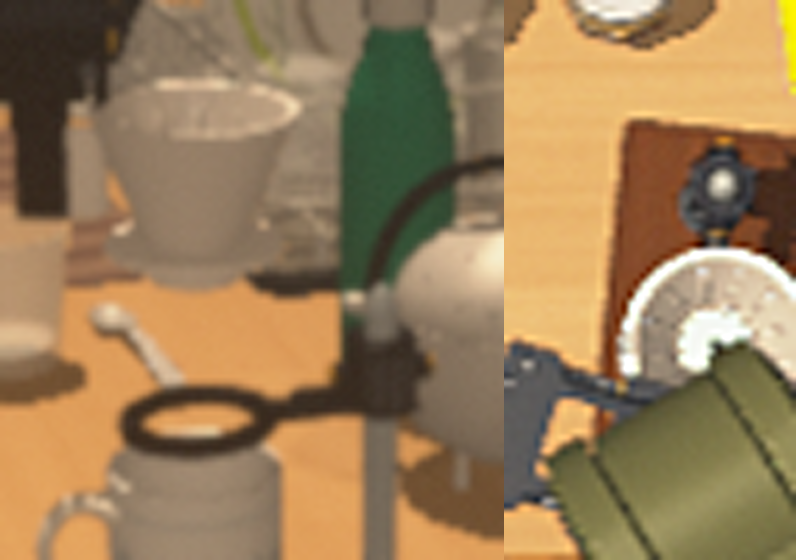

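```bash
python3 - <<'E'
from h import *
Q=lambda x,y,z:atz('top',310+(x-504+.5)/6.22-.5,175+(y+.5)/6.22-.5,z)
a=Q(727,142,.148);b=Q(718,238,.148);c=(a+b)/2;d=(a-b)[:2];L=np.hypot(*d);d/=L
print("holder",c,"caps apart",L,"yaw",np.degrees(np.arctan2(d[1],d[0])),"ring",c[:2]-.085*d,"tip",Q(722,185,.19))
print("dripper",Q(721,347,.276))
S=lambda x,y,z:atz('side',260+(x+.5)/5.6-.5,120+(y+.5)/5.6-.5,z)
r=[.4857,.2058,.138]
for n,p in(("ring",r),("drip origin est",[.4857+.001,.2058-.0031,.1996]),("flange",[.4867,.2027,.2116]),("rim",[.4867,.2027,.2756])):
  q=proj("side",p);print(n,(q[0]-260+.5)*5.6-.5,(q[1]-120+.5)*5.6-.5)
E
```

```text
holder [0.5693 0.1948 0.148 ] caps apart 0.050914408610438805 yaw -6.505559764466251 ring [0.4849 0.2044] tip [0.5688 0.197  0.19  ]
dripper [0.485 0.203 0.276]
ring 192.66551763507098 406.95840905714516
drip origin est 194.28718503141639 279.03906124340807
flange 193.82520180491636 253.05271452129654
rim 191.29601236186784 110.78695675578297
```

```bash
python3 -c "
from h import *
to(.4273,.2236,.176,72)"
```

```text
t 22.35 p [0.4268 0.2226 0.2301] F [-0.2  0.1 -1.8] grip 0.13535831942231322 54.99956639483571
shift mm [-0.2066  1.0931 54.1186] turn [-0.      0.     -0.0001]
```

>>> jog_arm([
  {"tx": 0,"ty": 1,"tz": 8,"wx": 0,"wy": 0,"wz": 0,"gripper": 0.0},
  {"tx": 0,"ty": 1,"tz": 22,"wx": 0,"wy": 0,"wz": 0,"gripper": 0.0},
  {"tx": 0,"ty": 1,"tz": 36,"wx": 0,"wy": 0,"wz": 0,"gripper": 0.0},
  {"tx": 0,"ty": 1,"tz": 48,"wx": 0,"wy": 0,"wz": 0,"gripper": 0.0},
  {"tx": 0,"ty": 1,"tz": 54,"wx": 0,"wy": 0,"wz": 0,"gripper": 0.0},
])

```text
time: 22.77
position: [0.426, 0.2237, 0.174]
tool_rot: [-0.489, -3.101, 0.003]
ft_force: [-0.0, -0.4, -3.1]
grip_width: 0.127
grip_force: 55.0
```

>>> jog_arm([
  {"tx": 0,"ty": 0,"tz": 0,"wx": 0,"wy": 0,"wz": 0,"gripper": 0.0},
  {"tx": 0,"ty": 0,"tz": 0,"wx": 0,"wy": 0,"wz": 0,"gripper": 0.0},
  {"tx": 0,"ty": 0,"tz": 0,"wx": 0,"wy": 0,"wz": 0,"gripper": 0.0},
  {"tx": 0,"ty": 0,"tz": 0,"wx": 0,"wy": 0,"wz": 0,"gripper": 0.0},
  {"tx": 0,"ty": 0,"tz": 0,"wx": 0,"wy": 0,"wz": 0,"gripper": 0.0},
])

```text
time: 23.18
position: [0.4274, 0.2247, 0.1769]
tool_rot: [0.489, 3.102, 0.002]
ft_force: [-0.4, 0.1, -1.9]
grip_width: 0.129
grip_force: 55.0
```

```bash
python3 -c "
from h import *
to(.4273,.2236,.158,72)"
```

```text
t 23.1833 p [0.4274 0.2247 0.1769] F [-0.4  0.1 -1.9] grip 0.12888942832336467 54.999705255031586
shift mm [-0.2531 -1.0687 18.9403] turn [0.0011 0.001  0.0014]
```

>>> jog_arm([
  {"tx": 0,"ty": -1,"tz": 3,"wx": 0,"wy": 0,"wz": 0,"gripper": 0.0},
  {"tx": 0,"ty": -1,"tz": 6,"wx": 0,"wy": 0,"wz": 0,"gripper": 0.0},
  {"tx": 0,"ty": -1,"tz": 8,"wx": 0,"wy": 0,"wz": 0,"gripper": 0.0},
  {"tx": 0,"ty": -1,"tz": 10,"wx": 0,"wy": 0,"wz": 0,"gripper": 0.0},
  {"tx": 0,"ty": -1,"tz": 10,"wx": 0,"wy": 0,"wz": 0,"gripper": 0.0},
])

```text
time: 23.6
position: [0.4263, 0.2233, 0.1655]
tool_rot: [-0.489, -3.103, 0.001]
ft_force: [-0.2, 0.2, -1.7]
grip_width: 0.13
grip_force: 55.0
```

>>> jog_arm([
  {"tx": 0,"ty": 0,"tz": 0.8,"wx": 0,"wy": 0,"wz": 0,"gripper": 0.0},
  {"tx": 0,"ty": 0,"tz": 1.6,"wx": 0,"wy": 0,"wz": 0,"gripper": 0.0},
  {"tx": 0,"ty": 0,"tz": 2.4,"wx": 0,"wy": 0,"wz": 0,"gripper": 0.0},
  {"tx": 0,"ty": 0,"tz": 3,"wx": 0,"wy": 0,"wz": 0,"gripper": 0.0},
  {"tx": 0,"ty": 0,"tz": 3,"wx": 0,"wy": 0,"wz": 0,"gripper": 0.0},
])

```text
time: 24.02
position: [0.4266, 0.2234, 0.1631]
tool_rot: [-0.489, -3.103, 0.0]
ft_force: [0.6, 0.5, -2.6]
grip_width: 0.135
grip_force: 55.0
```

>>> jog_arm([
  {"tx": 0,"ty": 0,"tz": 0.8,"wx": 0,"wy": 0,"wz": 0,"gripper": 0.0},
  {"tx": 0,"ty": 0,"tz": 1.6,"wx": 0,"wy": 0,"wz": 0,"gripper": 0.0},
  {"tx": 0,"ty": 0,"tz": 2.4,"wx": 0,"wy": 0,"wz": 0,"gripper": 0.0},
  {"tx": 0,"ty": 0,"tz": 3,"wx": 0,"wy": 0,"wz": 0,"gripper": 0.0},
  {"tx": 0,"ty": 0,"tz": 3,"wx": 0,"wy": 0,"wz": 0,"gripper": 0.0},
])

```text
time: 24.43
position: [0.4265, 0.2234, 0.16]
tool_rot: [-0.489, -3.103, 0.0]
ft_force: [-0.8, 0.1, -2.1]
grip_width: 0.13
grip_force: 55.0
```

>>> jog_arm([
  {"tx": 0,"ty": 0,"tz": 0.5,"wx": 0,"wy": 0,"wz": 0,"gripper": 0.0},
  {"tx": 0,"ty": 0,"tz": 1,"wx": 0,"wy": 0,"wz": 0,"gripper": 0.0},
  {"tx": 0,"ty": 0,"tz": 1.5,"wx": 0,"wy": 0,"wz": 0,"gripper": 0.0},
  {"tx": 0,"ty": 0,"tz": 2,"wx": 0,"wy": 0,"wz": 0,"gripper": 0.0},
  {"tx": 0,"ty": 0,"tz": 2,"wx": 0,"wy": 0,"wz": 0,"gripper": 0.0},
])

```text
time: 24.85
position: [0.4265, 0.2234, 0.158]
tool_rot: [-0.489, -3.103, 0.0]
ft_force: [0.0, -0.1, -1.8]
grip_width: 0.135
grip_force: 55.0
```

>>> jog_arm([
  {"tx": 0,"ty": 0,"tz": 0.5,"wx": 0,"wy": 0,"wz": 0,"gripper": 0.0},
  {"tx": 0,"ty": 0,"tz": 1,"wx": 0,"wy": 0,"wz": 0,"gripper": 0.0},
  {"tx": 0,"ty": 0,"tz": 1.5,"wx": 0,"wy": 0,"wz": 0,"gripper": 0.0},
  {"tx": 0,"ty": 0,"tz": 1.5,"wx": 0,"wy": 0,"wz": 0,"gripper": 0.0},
  {"tx": 0,"ty": 0,"tz": 1.5,"wx": 0,"wy": 0,"wz": 0,"gripper": 0.0},
])

```text
time: 25.27
position: [0.4266, 0.2234, 0.1566]
tool_rot: [-0.489, -3.103, -0.0]
ft_force: [1.8, -0.0, -2.0]
grip_width: 0.133
grip_force: 55.0
```

>>> jog_arm([
  {"tx": 0,"ty": 0,"tz": 0.4,"wx": 0,"wy": 0,"wz": 0,"gripper": 0.0},
  {"tx": 0,"ty": 0,"tz": 0.8,"wx": 0,"wy": 0,"wz": 0,"gripper": 0.0},
  {"tx": 0,"ty": 0,"tz": 1,"wx": 0,"wy": 0,"wz": 0,"gripper": 0.0},
  {"tx": 0,"ty": 0,"tz": 1,"wx": 0,"wy": 0,"wz": 0,"gripper": 0.0},
  {"tx": 0,"ty": 0,"tz": 1,"wx": 0,"wy": 0,"wz": 0,"gripper": 0.0},
])

```text
time: 25.68
position: [0.4266, 0.2235, 0.1557]
tool_rot: [0.489, 3.103, 0.0]
ft_force: [0.3, -0.1, -2.9]
grip_width: 0.138
grip_force: 55.0
```

>>> jog_arm([
  {"tx": 0,"ty": 0,"tz": 0.4,"wx": 0,"wy": 0,"wz": 0,"gripper": 0.0},
  {"tx": 0,"ty": 0,"tz": 0.8,"wx": 0,"wy": 0,"wz": 0,"gripper": 0.0},
  {"tx": 0,"ty": 0,"tz": 1.2,"wx": 0,"wy": 0,"wz": 0,"gripper": 0.0},
  {"tx": 0,"ty": 0,"tz": 1.2,"wx": 0,"wy": 0,"wz": 0,"gripper": 0.0},
  {"tx": 0,"ty": 0,"tz": 1.2,"wx": 0,"wy": 0,"wz": 0,"gripper": 0.0},
])

```text
time: 26.1
position: [0.4267, 0.2235, 0.1546]
tool_rot: [0.489, 3.103, 0.0]
ft_force: [-0.2, 0.4, -1.2]
grip_width: 0.136
grip_force: 55.0
```

>>> jog_arm([
  {"tx": 0,"ty": 0,"tz": 0.4,"wx": 0,"wy": 0,"wz": 0,"gripper": 0.0},
  {"tx": 0,"ty": 0,"tz": 0.8,"wx": 0,"wy": 0,"wz": 0,"gripper": 0.0},
  {"tx": 0,"ty": 0,"tz": 1.2,"wx": 0,"wy": 0,"wz": 0,"gripper": 0.0},
  {"tx": 0,"ty": 0,"tz": 1.2,"wx": 0,"wy": 0,"wz": 0,"gripper": 0.0},
  {"tx": 0,"ty": 0,"tz": 1.2,"wx": 0,"wy": 0,"wz": 0,"gripper": 0.0},
])

```text
time: 26.52
position: [0.4267, 0.2237, 0.1536]
tool_rot: [0.489, 3.103, 0.001]
ft_force: [-0.9, 0.1, 0.3]
grip_width: 0.13
grip_force: 55.0
```

>>> jog_arm([
  {"tx": 0,"ty": 0,"tz": 0.3,"wx": 0,"wy": 0,"wz": 0,"gripper": 0.0},
  {"tx": 0,"ty": 0,"tz": 0.6,"wx": 0,"wy": 0,"wz": 0,"gripper": 0.0},
  {"tx": 0,"ty": 0,"tz": 0.6,"wx": 0,"wy": 0,"wz": 0,"gripper": 0.0},
  {"tx": 0,"ty": 0,"tz": 0.6,"wx": 0,"wy": 0,"wz": 0,"gripper": 0.0},
  {"tx": 0,"ty": 0,"tz": 0.6,"wx": 0,"wy": 0,"wz": 0,"gripper": 0.0},
])

```text
time: 26.93
position: [0.4267, 0.2237, 0.153]
tool_rot: [0.489, 3.103, 0.001]
ft_force: [-2.7, 0.2, 3.7]
grip_width: 0.133
grip_force: 55.0
```

>>> jog_arm([
  {"tx": 0,"ty": 0,"tz": -0.4,"wx": 0,"wy": 0,"wz": 0,"gripper": 0.0},
  {"tx": 0,"ty": 0,"tz": -0.4,"wx": 0,"wy": 0,"wz": 0,"gripper": 0.1},
  {"tx": 0,"ty": 0,"tz": -0.4,"wx": 0,"wy": 0,"wz": 0,"gripper": 0.2},
  {"tx": 0,"ty": 0,"tz": -0.4,"wx": 0,"wy": 0,"wz": 0,"gripper": 0.35},
  {"tx": 0,"ty": 0,"tz": -0.4,"wx": 0,"wy": 0,"wz": 0,"gripper": 0.5},
])

```text
time: 27.35
position: [0.4266, 0.2231, 0.1527]
tool_rot: [-0.49, -3.103, 0.001]
ft_force: [-0.4, 0.2, -0.4]
grip_width: 0.273
grip_force: 0.0
```

>>> jog_arm([
  {"tx": 0,"ty": 0,"tz": -0.4,"wx": 0,"wy": 0,"wz": 0,"gripper": 0.5},
  {"tx": 0,"ty": 0,"tz": -0.4,"wx": 0,"wy": 0,"wz": 0,"gripper": 0.5},
  {"tx": 0,"ty": 0,"tz": -0.4,"wx": 0,"wy": 0,"wz": 0,"gripper": 0.5},
  {"tx": 0,"ty": 0,"tz": -5,"wx": 0,"wy": 0,"wz": 0,"gripper": 0.5},
  {"tx": 0,"ty": 0,"tz": -15,"wx": 0,"wy": 0,"wz": 0,"gripper": 0.5},
])

```text
time: 27.77
position: [0.4258, 0.223, 0.1674]
tool_rot: [-0.489, -3.101, 0.003]
ft_force: [-0.2, -0.7, -0.0]
grip_width: 0.491
grip_force: 0.0
```

>>> jog_arm([
  {"tx": 0,"ty": 0,"tz": -25,"wx": 0,"wy": 0,"wz": 0,"gripper": 0.5},
  {"tx": 0,"ty": 0,"tz": -60,"wx": 0,"wy": 0,"wz": 0,"gripper": 0.5},
  {"tx": 0,"ty": 0,"tz": -95,"wx": 0,"wy": 0,"wz": 0,"gripper": 0.5},
  {"tx": 0,"ty": 0,"tz": -110,"wx": 0,"wy": 0,"wz": 0,"gripper": 0.5},
  {"tx": 0,"ty": 0,"tz": -110,"wx": 0,"wy": 0,"wz": 0,"gripper": 0.5},
])

```text
time: 28.18
position: [0.4287, 0.2247, 0.2839]
tool_rot: [0.488, 3.096, 0.01]
ft_force: [0.3, -0.1, 0.1]
grip_width: 0.501
grip_force: 0.0
```

```bash
python3 - <<'E'
from h import *
import cv2
s=vision.get_image("side")["color"];a=vision.get_image("top")["color"]
cv2.imwrite("pics/v6.png",np.hstack([cv2.resize(s[130:250,260:350],(450,600),interpolation=2),cv2.resize(a[175:265,310:360],(333,600),interpolation=2)]))
print(ctrl.get_state()["ft_force"])
E
```

```text
[ 0.0379 -0.1636  0.2278]
```

View pics/v6.png

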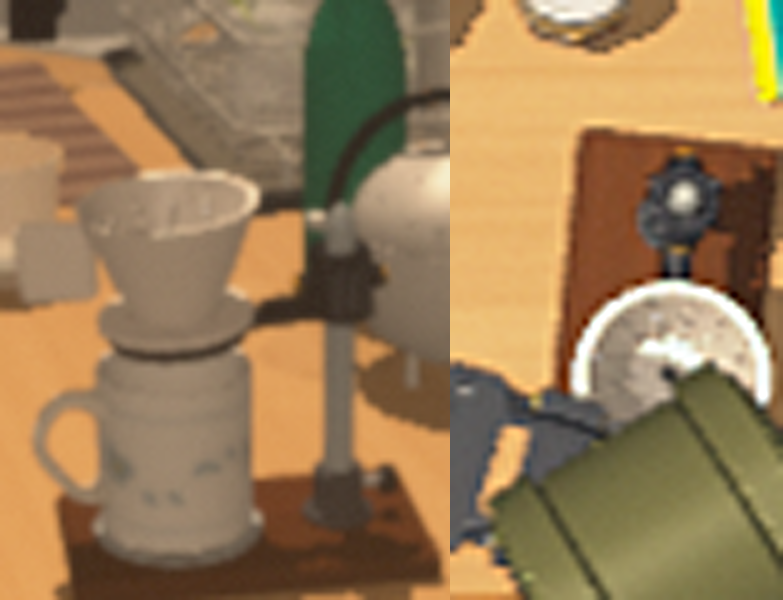

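The side view shows the dripper seated in the ring (flange at about (178,320)). The collar is clicked on the rod at about (340,280), the mug is standing, and the gripper is clear.

```bash
python3 -c "
from bench import ctrl
print(ctrl.close_job())"
```

```text
the job is handed in; nothing more can be done
None
```

I handed the job in at about 28 s of the 72 s. The holder felt clicked into the rod's groove (snap, then about 10 N on the shoulder), and in the last pictures the dripper sits in the ring over the standing mug with the gripper clear. No verdict came back.

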